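Fetch the heating block from behind the reagent jars

TASK

In the fume cupboard, set the three capped jars aside on the black rubber mat, all of them fully on it and upright, leaving the aluminium heating block where it is until they are clear. Then fetch the heating block, put it down gently and upright in the middle of the hotplate's steel plate, and only after that put every jar back, upright and centred on the coaster of its own cap colour. Do not knock over any jar or push the glass beaker away from its place.

Things in the scene. Friction and masses are not known exactly. Their poses are not given: they have to be found in the camera images.
- bottle_red: Loose upright round amber glass jar with a red screw cap, body diameter 50 mm, 105 mm tall over the cap, about 0.15 to 0.3 kg. Plain cylinder up to 72 mm above its foot, then a shoulder, and a cap of 45 mm diameter from 89 mm up; grip the body some 60 to 68 mm above its foot. Origin: centre of the underside, z up along its axis. It starts on the red coaster.
- bottle_blue: Loose upright round white plastic jar with a blue screw cap, body diameter 50 mm, 105 mm tall over the cap, about 0.15 to 0.3 kg. Plain cylinder up to 72 mm above its foot, then a shoulder, and a cap of 45 mm diameter from 89 mm up; grip the body some 60 to 68 mm above its foot. Origin: centre of the underside, z up along its axis. It starts on the blue coaster.
- bottle_yellow: Loose upright round dark grey metal jar with a yellow screw cap, body diameter 50 mm, 105 mm tall over the cap, about 0.15 to 0.3 kg. Plain cylinder up to 72 mm above its foot, then a shoulder, and a cap of 45 mm diameter from 89 mm up; grip the body some 60 to 68 mm above its foot. Origin: centre of the underside, z up along its axis. It starts on the yellow coaster.
- coaster_red: Fixed flat red disc, diameter 68 mm, 3 mm thick, lying on a fixed 4 mm thick grey sheet on the table: the red-capped jar's own place. Origin: centre of the underside (the jar's foot rests 3 mm above it).
- coaster_blue: Fixed flat blue disc, diameter 68 mm, 3 mm thick, lying on a fixed 4 mm thick grey sheet on the table: the blue-capped jar's own place. Origin: centre of the underside (the jar's foot rests 3 mm above it).
- coaster_yellow: Fixed flat yellow disc, diameter 68 mm, 3 mm thick, lying on a fixed 4 mm thick grey sheet on the table: the yellow-capped jar's own place. Origin: centre of the underside (the jar's foot rests 3 mm above it).
- block: Loose bare aluminium heating block: round, diameter 56 mm, 45 mm tall, with a round flask well of 36 mm diameter and 31 mm depth open at its top; about 0.25 to 0.36 kg. Origin: centre of the underside, z up. It starts on the grey sheet (foot 4 mm above the table), enclosed by the three jars with about 17 mm free beside it (jar axes 70 mm from its axis); grip it across its outside, 20 to 30 mm above its foot.
- hotplate: Fixed white hotplate, housing 170 x 170 mm, with a round steel heating plate of 132 mm diameter on top. Origin: centre of the underside, on the table; the steel surface lies 95 mm above the origin, its centre straight above it. Front with two black knobs faces its own -x.
- mat: Fixed black rubber mat, 200 x 200 mm (sides along its own x and y), 3 mm thick, lying on the table: the side area for the jars. Origin: centre of the underside.
- beaker: Bystander: small empty clear glass beaker, 60 mm tall, 48 mm across, loose, standing near the jars on the robot's side. Origin: centre of the underside.

How it is judged:
On the way, in this order (a step that is already met when the one before it is completed fails the run):
1. all three jars stand upright on the rubber mat while the block is still in its place (x of bottle_red in the frame of mat between -0.085 and 0.085 m and y of bottle_red in the frame of mat between -0.085 and 0.085 m and z of each of bottle_red, bottle_blue, bottle_yellow in the frame of mat below 0.009 m and angle between each of bottle_red, bottle_blue, bottle_yellow's own z axis and vertical below 0.12 rad and linear speed of each of bottle_red, bottle_blue, bottle_yellow below 0.05 m/s and x of bottle_blue in the frame of mat between -0.085 and 0.085 m and y of bottle_blue in the frame of mat between -0.085 and 0.085 m and x of bottle_yellow in the frame of mat between -0.085 and 0.085 m and y of bottle_yellow in the frame of mat between -0.085 and 0.085 m and distance of block from where it was at the start of the episode below 0.03 m), for 0.2 s.
2. the block stands released in the middle of the hotplate, the three jars still on the mat (horizontal distance between block and hotplate below 0.015 m and z of block in the frame of hotplate between 0.09 and 0.101 m and angle between block's own z axis and vertical below 0.1 rad and linear speed of block below 0.03 m/s and x of bottle_red in the frame of mat between -0.085 and 0.085 m and y of bottle_red in the frame of mat between -0.085 and 0.085 m and z of each of bottle_red, bottle_blue, bottle_yellow in the frame of mat below 0.009 m and angle between each of bottle_red, bottle_blue, bottle_yellow's own z axis and vertical below 0.12 rad and linear speed of each of bottle_red, bottle_blue, bottle_yellow below 0.05 m/s and x of bottle_blue in the frame of mat between -0.085 and 0.085 m and y of bottle_blue in the frame of mat between -0.085 and 0.085 m and x of bottle_yellow in the frame of mat between -0.085 and 0.085 m and y of bottle_yellow in the frame of mat between -0.085 and 0.085 m and contact force between the fingers and block below 0.2 N), for 0.2 s.
At the end, for the whole second after the job is handed in: The block stands upright on the hotplate within 15 mm of the plate's centre, and each jar stands upright within 12 mm of the centre of the coaster of its cap colour; all at rest (horizontal distance between block and hotplate below 0.015 m and z of block in the frame of hotplate between 0.09 and 0.101 m and angle between each of block, bottle_red, bottle_blue, bottle_yellow's own z axis and vertical below 0.1 rad and linear speed of each of block, bottle_red, bottle_blue, bottle_yellow below 0.03 m/s and horizontal distance between bottle_red and coaster_red below 0.012 m and z of bottle_red in the frame of coaster_red below 0.007 m and horizontal distance between bottle_blue and coaster_blue below 0.012 m and z of bottle_blue in the frame of coaster_blue below 0.007 m and horizontal distance between bottle_yellow and coaster_yellow below 0.012 m and z of bottle_yellow in the frame of coaster_yellow below 0.007 m); the robot touches nothing.
It fails at once if a jar is knocked over (angle between any of bottle_red, bottle_blue, bottle_yellow's own z axis and vertical above 1 rad).
It fails at once if the beaker is pushed away (more than 25 mm) or knocked over (distance of beaker from where it was at the start of the episode above 0.025 m or angle between beaker's own z axis and vertical above 0.5 rad).
It fails at once if the block is dropped or slammed onto the hotplate (more than 60 N) (contact force between block and hotplate above 60 N).
It also fails if it takes over 141 s, if anything falls off the work surface, if the arm or the gripper's body presses on something with over 40 N, if the wrist force passes 120 N, or if a joint passes its speed limit or range.

ROBOT

A 6-joint arm with a two-finger parallel gripper is mounted at the origin on the work surface. World frame = base frame: x ahead of the robot, y to its left, z up, the work surface at z = 0. Lengths are in m, angles in rad, forces in N, time in s.
With the tool pointing down it reaches from about 0.25 to 0.725 m from the base axis. Payload 4 kg.
Tool frame: the origin (TCP) lies on the centre line of the jaws, within the pads' length; the fingertips stand 25 mm ahead of it and the grasp point (between the pads) lies 6 mm ahead of it; z points along the fingers, x is the direction in which the jaws open and shut, and the axes are right-handed (so a half turn about z gives the same grasp; the last joint's range is limited). The gripper opens to 85 mm and grips with 20 to 120 N. Pads are 22 mm wide; open, the fingers measure 114 mm over their backs; the gripper's body (76 mm by 85 mm) begins 54 mm behind the grasp point. The pads swing forward as they close: fully open they stand 13 mm farther back than shut.
Start: joints at [0, 0.241, 0.005, 1.335, 0, 1.571], TCP at [0.5, -0, 0.256] pointing down, gripper open.
Joint ranges: [-2.72, 2.72], [-1.05, 1.87], [-1.09, 1.28], [-1.99, 2.15], [-1.42, 1.44], [-3.14, 3.14]. Speed limits (rad/s): [2.79, 2.79, 3.14, 3.14, 3.14, 3.14].

INTERFACE

Orientations are given as a unit quaternion [x, y, z, w].
In Python, from workcell import bot, imaging, order gives the robot as it stands.
- The arm moves only by the tool carry_out, never from a script. Its argument "moves" is a list of rows, each a list of 5 numbers: the shift along the tool's x, y, z scaled (see below), then the turn about the tool's z scaled (see below), then the opening, from -1 (shut) to 1 (fully open). In form: [[tx, ty, tz, roll, hand], ...]. A call has 1 to 20 rows; each row is the pose to reach, as a shift and turn from the pose commanded when the call began, along the tool's axes at that moment; what a row does not reach only later rows make up. The controller multiplies each number of a shift by 0.1 m and each number of a turn by 90 degrees. A row lasts 1/10 s, in which the tool goes at most 50 mm and 8.59 degrees, less where a joint would pass 70% of its speed; a pose out of reach is approached as far as the arm can. A call with a number of a shift or a turn outside -1 to 1 is refused whole. A call with a gripper value outside its range is refused whole. The fingers move at their own pace and stop on an object; the grip force is fixed at half the most. Time passes only in rows, so rows that repeat a pose let the fingers close. It gives the time, the measured TCP pose, the force and the opening at its end, in the units of the state.
- bot.get_obs(): the state, without advancing time (a new reading comes with each control period).
- imaging.camera(name): name is "scene" or "side" or "wrist"; returns the picture (400x640x3 uint8, red, green, blue); there is no depth.
- imaging.camera_model(name): a dict with "fovy" (degrees; the focal length in pixels is half the picture's height over the tangent of half this angle, whatever the lens; pixels are square), "cx", "cy" (the principal point, pixels), "eye" and "rotation" of the camera in the world. Camera axes: x right, y up, looking along -z (the intrinsics and any distortion apply to the point x, -y, -z); pixel columns grow to the right and rows downward; lengths in m; the calibration is good to about 2 mm. The wrist camera is an equidistant fisheye: a pixel r from the principal point sees the ray r / f radians off the axis. A picture is of the moment at which its call begins: read the wrist's pose just before it. camera_model takes no time and is no camera call; for the wrist camera it gives the pose at the moment of the call.
- order.job_done(): hands the job in, once; it reports no verdict.
The state is a dict: "clock": time; "joint_pos": joint angles; "joint_vel": joint speeds; "tau": joint torques, N m; "eef_pos": TCP position; "tool_rot": TCP orientation; "ft_force": force on the tool from outside, world axes, zero at the start; "ft_torque": the same for the moment, N m; "grip_width": finger opening in m.
Only numpy, scipy, OpenCV 4.12 (cv2) and the standard library are available. Lean on these libraries where they do the work, as an engineer would, in place of code of your own. Each camera call takes 0.05 s, during which the arm holds its last target.

## Working session

There is one attempt and no reset: what is moved stays moved. The work goes in short steps, Python scripts to look and compute and a tool call to move; the robot and the scene stay as the last step left them, time stands still between calls to the robot, and variables do not carry over. Pictures are saved under pics/ and viewed, and the job is handed in when it is done.

Besides the shell and the picture viewer there is one more tool, called after "Emit:" as name(argument=value, ...), one argument or row to a line, values as JSON. carry_out: Moves the arm, as the interface text tells. Its arguments: {"type":"object","properties":{"moves":{"type":"array","items":{"type":"array","items":{"type":"number","minimum":-1,"maximum":1}}}},"required":["moves"]}

```bash
mkdir -p pics; ls; python3 - <<'E'
from workcell import bot, imaging, order
import cv2,json
o=bot.get_obs();print(o)
for n in("scene","side","wrist"):
    print(n,imaging.camera_model(n))
    cv2.imwrite(f"pics/{n}0.png",imaging.camera(n)[:,:,::-1])
E
```

```text
pics
{'clock': 0.0, 'joint_pos': array([-2.34969871e-05,  2.41379086e-01,  3.71762144e-03,  1.33517594e+00,
        2.31283061e-05,  1.57080141e+00]), 'joint_vel': array([-1.05530801e-03, -1.24574462e-05,  1.81105114e-04, -1.90051790e-05,
       -1.10761112e-03,  7.67720294e-07]), 'tau': array([ 5.50268451e-04, -3.72315860e+01,  2.52406776e+01,  1.67737965e-02,
        2.29149265e-05,  1.14679995e-05]), 'eef_pos': array([ 4.99425448e-01, -5.29376007e-06,  2.55427293e-01]), 'tool_rot': array([ 9.99999479e-01, -1.43018963e-05, -1.02053597e-03, -1.15735430e-05]), 'ft_force': array([ 0.05720259, -0.22652826,  0.04576855]), 'ft_torque': array([-0.01458779,  0.1042102 ,  0.04690532]), 'grip_width': 0.08592777049823488}
scene {'fovy': 43.95959809431879, 'cx': 320.33477298011843, 'cy': 196.81642832257813, 'eye': array([1.08008506, 0.40811547, 0.85581721]), 'rotation': array([0.14147065, 0.28893916, 0.85694698, 0.40266872])}
side {'fovy': 54.929163494339704, 'cx': 318.5593780838048, 'cy': 201.20432269503905, 'eye': array([ 0.49659983, -0.51588086,  0.68345023]), 'rotation': array([ 0.33003523, -0.02663458, -0.04970579,  0.9422827 ])}
wrist {'fovy': 65.70646984690485, 'cx': 321.2102214729674, 'cy': 198.34798369844083, 'eye': array([0.49934843, 0.07387705, 0.37306611]), 'rotation': array([-1.49263083e-01,  9.46137363e-04,  8.08079073e-04,  9.88796735e-01])}
```

View pics/scene0.png

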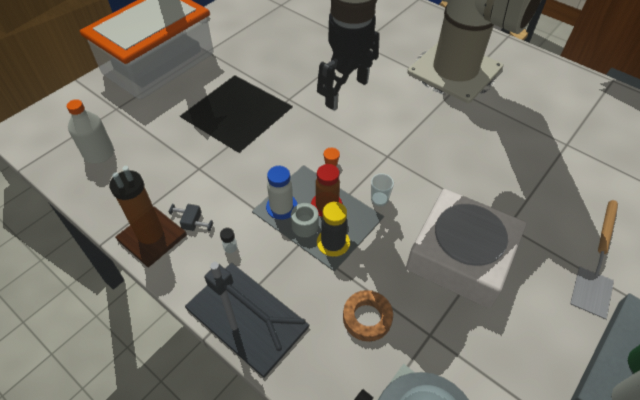

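View pics/side0.png

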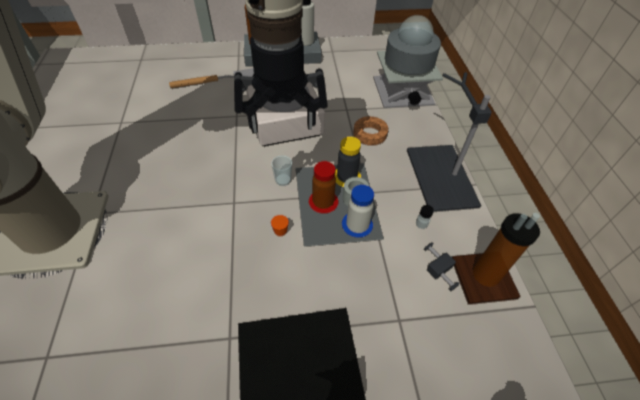

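View pics/wrist0.png

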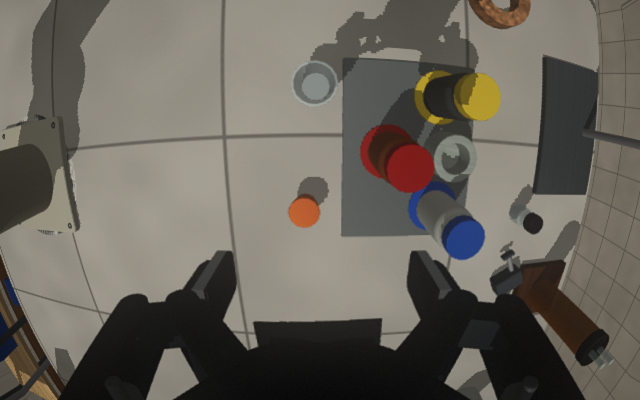

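The scene picture shows the jars at about (279,190), (328,185) and (334,228), the mat at (237,113), the hotplate at (470,235) and the beaker at (381,190). I'll enlarge crops to read positions.

```bash
cat > h.py <<'E'
import numpy as np,cv2
from scipy.spatial.transform import Rotation as R
from workcell import bot, imaging, order
def ray(m,u,v,fish=False):
    f=200/np.tan(np.radians(m['fovy'])/2)
    x,y=(u-m['cx']),(v-m['cy'])
    if fish:
        r=np.hypot(x,y);t=r/f;d=np.array([x/r*np.sin(t),-y/r*np.sin(t),-np.cos(t)])
    else: d=np.array([x/f,-y/f,-1])
    return R.from_quat(m['rotation']).apply(d)
def onz(m,u,v,z,fish=False):
    d=ray(m,u,v,fish);e=m['eye'];return e+d*(z-e[2])/d[2]
def proj(m,P,fish=False):
    f=200/np.tan(np.radians(m['fovy'])/2)
    c=R.from_quat(m['rotation']).inv().apply(np.atleast_2d(P)-m['eye']);x,y,z=c[:,0],-c[:,1],-c[:,2]
    if fish:
        r=np.hypot(x,y);t=np.arctan2(r,z);k=f*t/r
        return np.c_[m['cx']+k*x,m['cy']+k*y]
    return np.c_[m['cx']+f*x/z,m['cy']+f*y/z]
def crop(src,x,y,w,h,s,dst):
    im=cv2.imread(src)[y:y+h,x:x+w];cv2.imwrite(dst,cv2.resize(im,None,fx=s,fy=s,interpolation=cv2.INTER_CUBIC))
E
python3 - <<'E'
from h import *
crop("pics/scene0.png",240,140,160,120,5,"pics/c1.png")
crop("pics/scene0.png",170,65,130,95,6,"pics/c2.png")
crop("pics/scene0.png",400,180,130,120,5,"pics/c3.png")
crop("pics/wrist0.png",280,40,240,230,2.6 and 3 if False else 2.5,"pics/c4.png")
E
```

```text
(no output)
```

View pics/c1.png

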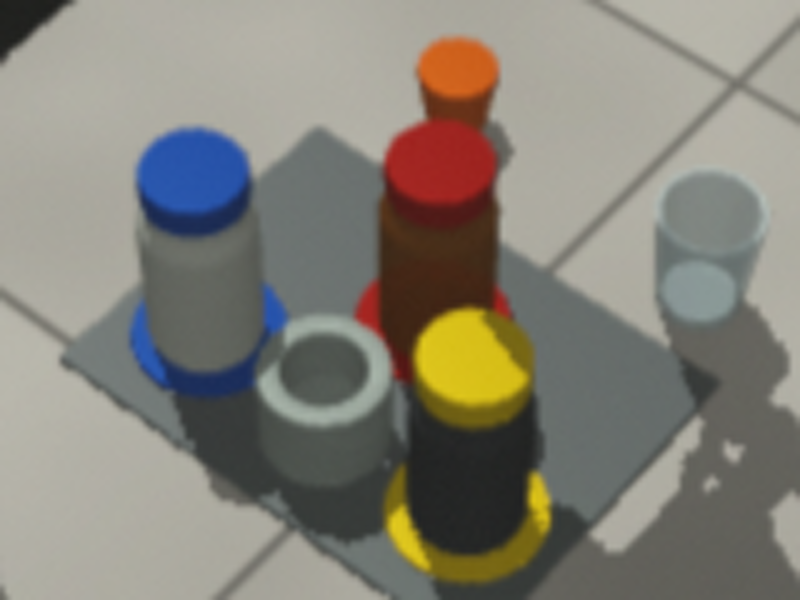

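View pics/c2.png

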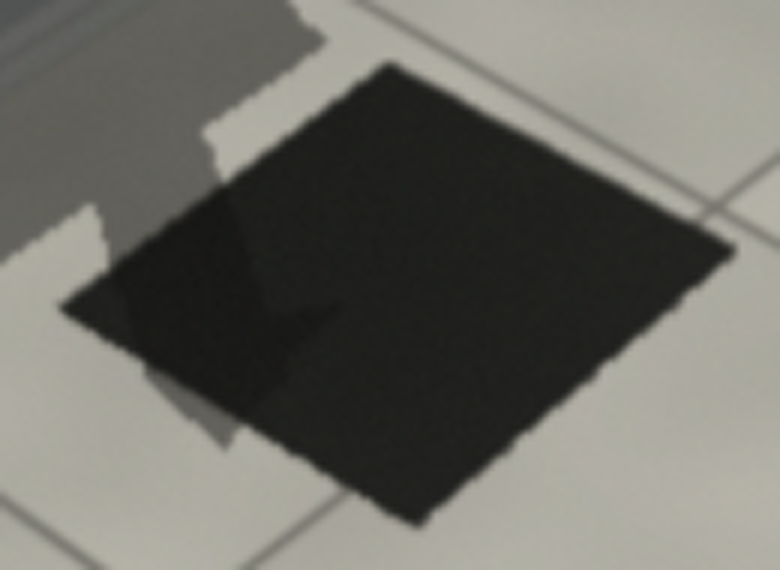

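View pics/c3.png

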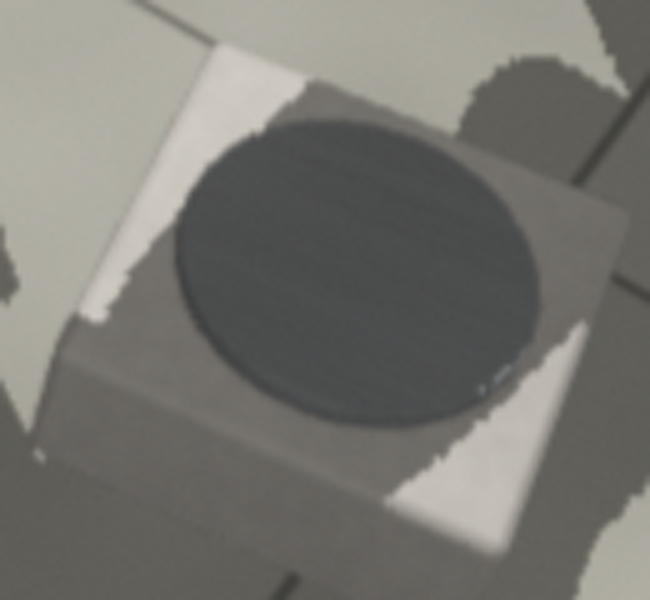

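View pics/c4.png

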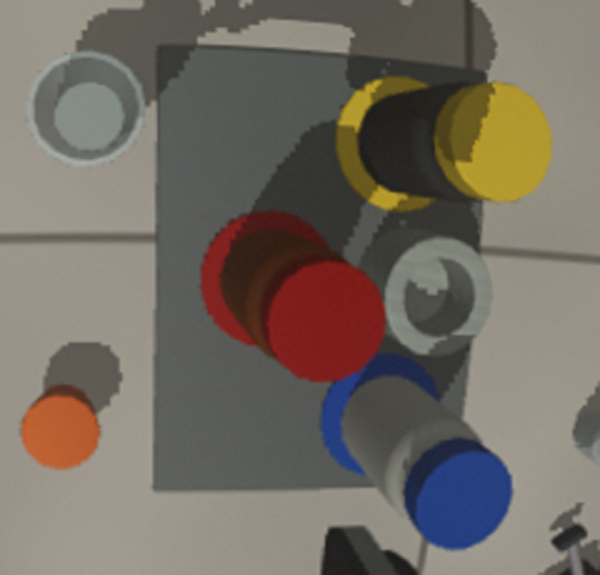

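Readings, in scene crop pixels (bounding boxes of top ellipses):
- c1: red cap x385–498, y121–207. Blue cap x137–250, y128–215. Yellow cap x415–534, y308–405. Block top x258–393, y314–425.
- c2: mat corners at (390,62), (738,250), (417,528) and (60,308).
- c3: hotplate disc x176–541, y120–425.
- c4 (wrist): caps at (494,142), (326,321) and (459,494), block at (438,295).

Next I'll fit the circles.

```bash
python3 - <<'E'
from h import *
from scipy.optimize import least_squares
ms=imaging.camera_model("scene");mw=imaging.camera_model("wrist")
def q(v,o,s): return (np.array(v)+.5)/s-.5+o
t=np.linspace(0,2*np.pi,181)
def fit(m,bb,x0,y0,s,r,z,fish=False):
    b=np.r_[q(bb[:2],x0,s),q(bb[2:],y0,s)]
    g=onz(m,b[:2].mean(),b[2:].mean(),z,fish)
    def f(p):
        P=proj(m,np.c_[p[0]+r*np.cos(t),p[1]+r*np.sin(t),0*t+z],fish)
        return np.r_[P[:,0].min(),P[:,0].max(),P[:,1].min(),P[:,1].max()]-b
    s=least_squares(f,g[:2]);return s.x.round(4),s.fun.round(2)
S=(240,140,5)
print("scene")
for n,bb,r,z in [("red",(385,498,121,207),.0225,.112),("blue",(137,250,128,215),.0225,.112),("yel",(415,534,308,405),.0225,.112),("block",(258,393,314,425),.028,.049),("beaker",(655,767,169,258),.024,.06)]:
    print(n,*fit(ms,bb,*S,r,z))
print("hot",*fit(ms,(176,541,120,425),400,180,5,.066,.095))
print("wrist")
W=(280,40,2.5)
for n,bb,r,z in [("red",(266,386,261,381),.0225,.112),("blue",(405,513,438,549),.0225,.112),("yel",(435,552,82,202),.0225,.112),("block",(384,491,236,355),.028,.049),("beaker",(28,145,52,166),.024,.06)]:
    print(n,*fit(mw,bb,*W,r,z,True))
c=np.array([onz(ms,*(q(np.array(p),0,6)+[170,65]),.003)[:2] for p in [(390,62),(738,250),(417,528),(60,308)]]);print(c.round(4),c.mean(0),np.linalg.norm(np.diff(c,axis=0),axis=1))
# hotplate housing top corners at z~.09?
print([onz(ms,*(q(np.array(p),0,5)+[400,180]),.09)[:2].round(3) for p in [(215,42),(628,208),(503,555),(70,330)]])
print(mw['eye'], bot.get_obs()['eef_pos'])
E
```

```text
scene
red [0.5778 0.0232] [-0.13  0.13 -0.13  0.12]
blue [ 0.6433 -0.049 ] [-0.2   0.2  -0.08  0.07]
yel [0.6427 0.0913] [-0.24  0.24 -0.15  0.13]
block [0.6488 0.0226] [-0.5   0.5  -0.3   0.26]
beaker [0.4918 0.099 ] [-0.39  0.39 -0.07  0.05]
hot [0.5108 0.3082] [ 0.08 -0.08  0.45 -0.37]
wrist
red [0.578  0.0209] [-0.1   0.13 -0.82  0.88]
blue [ 0.6412 -0.0474] [ 1.61 -1.88  1.51 -1.79]
yel [0.6401 0.0896] [ 2.22 -2.53 -0.48  0.45]
block [0.6502 0.0213] [-0.51  0.6  -0.51  0.56]
beaker [0.4919 0.0966] [-0.77  0.76 -0.77  0.76]
[[ 0.3992 -0.4383]
 [ 0.3916 -0.2388]
 [ 0.5902 -0.2293]
 [ 0.5976 -0.4291]] [ 0.49466217 -0.33387501] [0.19967183 0.19879506 0.19994581]
[array([0.449, 0.212]), array([0.418, 0.373]), array([0.58 , 0.404]), array([0.599, 0.241])]
[0.49939684 0.07387705 0.37317976] [4.99585130e-01 2.34324919e-05 2.55631497e-01]
```

The two cameras agree to about 2 mm:

| Item | x | y | Note |
|---|---|---|---|
| Red jar | 0.578 | 0.022 | |
| Blue jar | 0.642 | -0.048 | |
| Yellow jar | 0.6415 | 0.0905 | |
| Block | 0.6495 | 0.022 | jar-to-block distances 69–71 mm, as specified |
| Mat | 0.4947 | -0.334 | |
| Hotplate | 0.511 | 0.308 | |

Moving above blue, jaws along x.

Emit:
carry_out(
  moves=[
    [0.25,0.12,0.1,0,1],
    [0.5,0.24,0.2,0,1],
    [0.75,0.36,0.3,0,1],
    [1,0.48,0.3,0,1],
  ],
)

```text
clock: 0.55
eef_pos: [0.5998, -0.0484, 0.2241]
tool_rot: [1.0, 0.0, -0.002, -0.0]
ft_force: [-0.6, 0.8, 0.7]
grip_width: 0.0854
```

Emit:
carry_out(
  moves=[
    [0.2,0,0,0,1],
    [0.42,0,0,0,1],
    [0.42,0,0,0,1],
    [0.42,0,0,0,1],
  ],
)

```text
clock: 0.95
eef_pos: [0.6414, -0.048, 0.2252]
tool_rot: [1.0, 0.0, -0.001, -0.0]
ft_force: [-0.6, 0.9, -0.5]
grip_width: 0.0853
```

```bash
python3 - <<'E'
from h import *
o=bot.get_obs();print(o['clock'],o['eef_pos'],o['tool_rot'],o['joint_pos'])
cv2.imwrite("pics/w1.png",imaging.camera("wrist")[:,:,::-1])
m=imaging.camera_model("wrist")
print(proj(m,[[.642,-.048,.112],[.578,.022,.112],[.6415,.0905,.112]],True))
E
```

```text
0.95 [ 0.64144295 -0.04795341  0.22524541] [ 9.99999340e-01  2.78359547e-05 -1.14797382e-03 -4.83915830e-05] [-7.45875326e-02  5.47433616e-01  3.81480362e-01  1.40713985e+00
 -7.46401388e-05  1.49615321e+00]
[[323.02053129 201.43033405]
 [238.46297946 112.80679026]
 [322.72706945  21.2790836 ]]
```

View pics/w1.png

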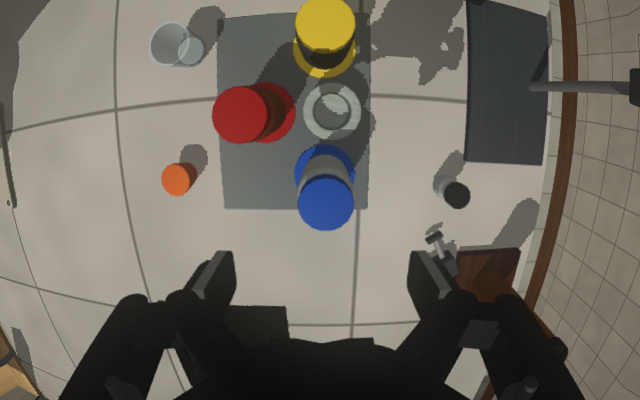

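The wrist view shows the blue cap at (326,203), within 2 mm of the prediction. Descend with a +1.5 mm x correction.

Emit:
carry_out(
  moves=[
    [0.015,0,0.25,0,1],
    [0.015,0,0.5,0,1],
    [0.015,0,0.75,0,1],
    [0.015,0,0.95,0,1],
  ],
)

```text
clock: 1.4
eef_pos: [0.6418, -0.0478, 0.1303]
tool_rot: [1.0, 0.0, -0.001, -0.0]
ft_force: [-0.3, -0.6, -0.5]
grip_width: 0.0855
```

Emit:
carry_out(
  moves=[
    [0,0,0.2,0,1],
    [0,0,0.4,0,1],
    [0,0,0.53,0,1],
    [0,0,0.53,0,1],
    [0,0,0.53,0,1],
  ],
)

```text
clock: 1.9
eef_pos: [0.6434, -0.048, 0.079]
tool_rot: [1.0, 0.0, 0.0, 0.0]
ft_force: [0.8, 0.1, 1.0]
grip_width: 0.0851
```

Emit:
carry_out(
  moves=[
    [0,0,0,0,-1],
    [0,0,0,0,-1],
    [0,0,0,0,-1],
    [0,0,0,0,-1],
    [0,0,0,0,-1],
    [0,0,0,0,-1],
    [0,0,0,0,-1],
    [0,0,0,0,-1],
  ],
)

```text
clock: 2.7
eef_pos: [0.6446, -0.0481, 0.0799]
tool_rot: [1.0, 0.0, 0.002, 0.0]
ft_force: [1.0, -0.3, 5.8]
grip_width: 0.0484
```

```bash
python3 - <<'E'
from h import *
a=imaging.camera("scene")[100:280,220:420];b=imaging.camera("side")[100:280,220:420]
cv2.imwrite("pics/g1.png",cv2.resize(np.hstack([a,b])[:,:,::-1],None,fx=2,fy=2))
E
```

```text
(no output)
```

View pics/g1.png

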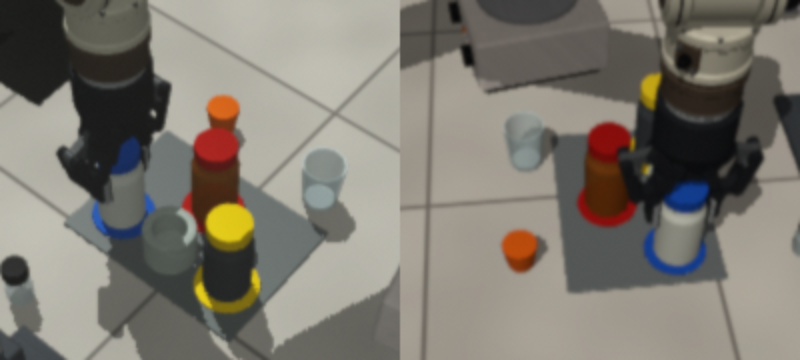

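Blue is gripped (width 48 mm, 5.8 N). Lift and carry it to the mat at about (0.540, -0.394).

Emit:
carry_out(
  moves=[
    [0,0,-0.1,0,-1],
    [0,0,-0.3,0,-1],
    [0,0,-0.55,0,-1],
    [0,0,-0.8,0,-1],
    [0,0,-1,0,-1],
  ],
)

```text
clock: 3.3
eef_pos: [0.6431, -0.048, 0.1793]
tool_rot: [1.0, -0.0, -0.0, -0.0]
ft_force: [0.5, 0.0, -2.7]
grip_width: 0.048
```

Emit:
carry_out(
  moves=[
    [-0.03,0.1,-0.2,0,-1],
    [-0.09,0.3,-0.4,0,-1],
    [-0.16,0.55,-0.4,0,-1],
    [-0.23,0.78,-0.4,0,-1],
    [-0.3,1,-0.4,0,-1],
  ],
)

```text
clock: 3.8
eef_pos: [0.6125, -0.1487, 0.218]
tool_rot: [1.0, 0.0, -0.001, -0.0]
ft_force: [0.6, 0.7, -2.3]
grip_width: 0.0481
```

Emit:
carry_out(
  moves=[
    [-0.08,0.25,0,0,-1],
    [-0.15,0.5,0,0,-1],
    [-0.23,0.75,0,0,-1],
    [-0.3,1,0,0,-1],
  ],
)

```text
clock: 4.2
eef_pos: [0.5823, -0.2487, 0.2177]
tool_rot: [1.0, 0.0, -0.001, -0.0]
ft_force: [0.6, -0.0, -2.0]
grip_width: 0.0482
```

Emit:
carry_out(
  moves=[
    [-0.08,0.25,0,0,-1],
    [-0.15,0.5,0,0,-1],
    [-0.23,0.75,0,0,-1],
    [-0.3,1,0,0,-1],
  ],
)

```text
clock: 4.6
eef_pos: [0.5524, -0.3486, 0.2176]
tool_rot: [1.0, -0.0, -0.001, -0.001]
ft_force: [-0.0, 0.2, -2.1]
grip_width: 0.0482
```

Emit:
carry_out(
  moves=[
    [-0.07,0.23,0,0,-1],
    [-0.13,0.38,0,0,-1],
    [-0.135,0.46,0,0,-1],
    [-0.135,0.46,0,0,-1],
    [-0.135,0.46,0,0,-1],
  ],
)

```text
clock: 5.1
eef_pos: [0.5403, -0.3932, 0.2181]
tool_rot: [1.0, 0.0, -0.0, -0.001]
ft_force: [0.4, -0.2, -2.3]
grip_width: 0.0483
```

```bash
python3 - <<'E'
from h import *
o=bot.get_obs();print(o['clock'],o['eef_pos'],o['tool_rot'],o['joint_pos'])
a=imaging.camera("scene")[30:230,130:430];cv2.imwrite("pics/g2.png",cv2.resize(a[:,:,::-1],None,fx=2,fy=2))
cv2.imwrite("pics/g3.png",imaging.camera("wrist")[:,:,::-1])
E
```

```text
5.1 [ 0.54029194 -0.39316908  0.21809026] [ 9.99999816e-01  3.28558537e-04 -9.79497805e-05 -5.00901681e-04] [-6.29363416e-01  6.03744853e-01  4.58323316e-01  1.42612308e+00
  6.94301965e-04  9.40775534e-01]
```

View pics/g2.png

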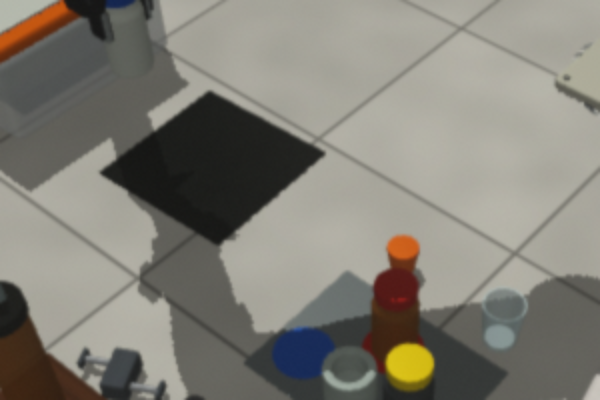

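View pics/g3.png

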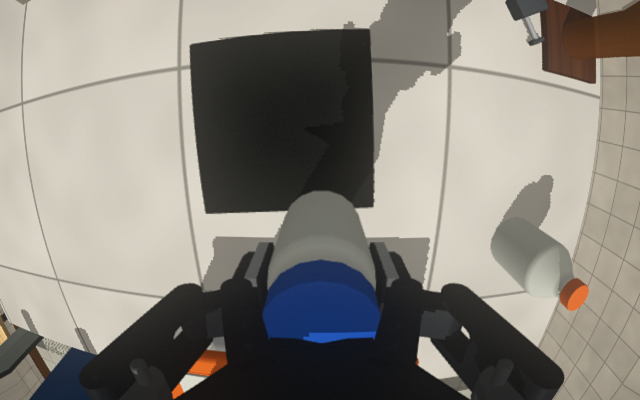

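The jar hangs upright in the jaws, and the mat is at (205–375, 30–212) in the wrist view. Checking clearance to the box beside the mat before lowering.

```bash
python3 - <<'E'
from h import *
ms=imaging.camera_model("scene");mw=imaging.camera_model("wrist")
for p in [(103,91),(209,45),(100,62),(209,17),(83,30)]: print(p,onz(ms,*p,0).round(3),onz(ms,*p,.1).round(3))
for p in [(191,44),(369,29),(374,207),(206,213)]: print(p,onz(mw,*p,.003,True).round(4))
E
python3 -c "
from h import *
crop('pics/scene0.png',70,0,160,110,5,'pics/c5.png')"
```

```text
(103, 91) [ 0.662 -0.655  0.   ] [ 0.71 -0.53  0.1 ]
(209, 45) [ 0.351 -0.591  0.   ] [ 0.436 -0.474  0.1  ]
(100, 62) [ 0.595 -0.761  0.   ] [ 0.652 -0.624  0.1  ]
(209, 17) [ 0.256 -0.694  0.   ] [ 0.352 -0.565  0.1  ]
(83, 30) [ 0.538 -0.924 -0.   ] [ 0.601 -0.768  0.1  ]
(191, 44) [ 0.3944 -0.2418  0.003 ]
(369, 29) [ 0.5905 -0.2332  0.003 ]
(374, 207) [ 0.6008 -0.4318  0.003 ]
(206, 213) [ 0.4021 -0.4404  0.003 ]
```

View pics/c5.png

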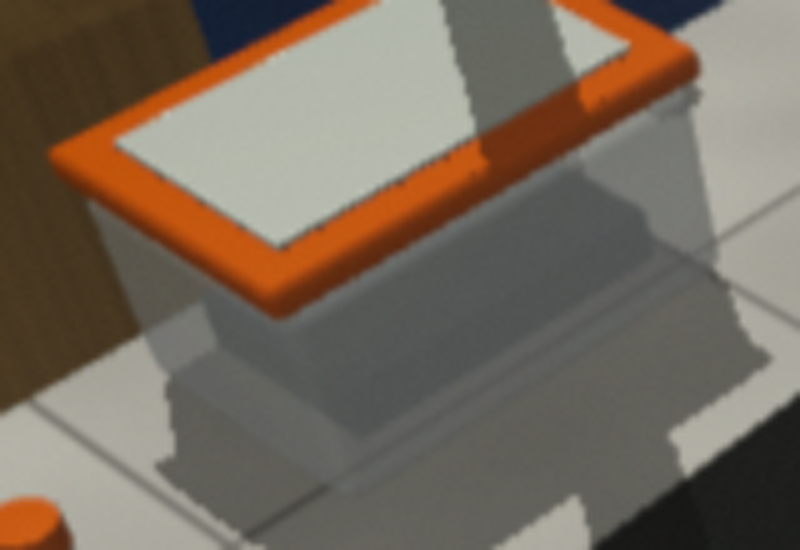

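The box front is near y≈-0.56, so it is clear. The mat centre from the wrist view is (0.497, -0.337), which agrees. Lower blue.

Emit:
carry_out(
  moves=[
    [0,0,0.2,0,-1],
    [0,0,0.45,0,-1],
    [0,0,0.7,0,-1],
    [0,0,0.95,0,-1],
  ],
)

```text
clock: 5.6
eef_pos: [0.5406, -0.3928, 0.1228]
tool_rot: [1.0, 0.001, 0.0, 0.0]
ft_force: [0.8, -0.6, -2.2]
grip_width: 0.0481
```

Emit:
carry_out(
  moves=[
    [0,0,0.2,0,-1],
    [0,0,0.32,0,-1],
    [0,0,0.4,0,-1],
    [0,0,0.44,0,-1],
    [0,0,0.46,0,-1],
    [0,0,0.465,0,-1],
    [0,0,0.47,0,-1],
    [0,0,0.47,0,-1],
  ],
)

```text
clock: 6.4
eef_pos: [0.5403, -0.3943, 0.077]
tool_rot: [1.0, -0.0, 0.001, 0.0]
ft_force: [0.2, -0.8, -2.1]
grip_width: 0.0483
```

Emit:
carry_out(
  moves=[
    [0,0,0.01,0,-1],
    [0,0,0.015,0,-1],
    [0,0,0.015,0,-1],
  ],
)

```text
clock: 6.7
eef_pos: [0.5403, -0.3943, 0.0759]
tool_rot: [1.0, -0.0, 0.001, 0.001]
ft_force: [-1.6, 0.8, 2.7]
grip_width: 0.0479
```

Emit:
carry_out(
  moves=[
    [0,0,0,0,1],
    [0,0,0,0,1],
    [0,0,0,0,1],
    [0,0,0,0,1],
    [0,0,0,0,1],
    [0,0,0,0,1],
    [0,0,0,0,1],
    [0,0,0,0,1],
  ],
)

```text
clock: 7.5
eef_pos: [0.54, -0.394, 0.0748]
tool_rot: [1.0, -0.0, 0.0, 0.0]
ft_force: [0.4, -0.8, -0.4]
grip_width: 0.0853
```

Emit:
carry_out(
  moves=[
    [0,0,-0.2,0,1],
    [0,0,-0.4,0,1],
    [0,0,-0.7,0,1],
    [0,0,-1,0,1],
    [0,0,-1,0,1],
  ],
)

```text
clock: 8.0
eef_pos: [0.5423, -0.3957, 0.1807]
tool_rot: [1.0, 0.0, 0.004, 0.003]
ft_force: [0.4, -0.5, 0.2]
grip_width: 0.0855
```

```bash
python3 - <<'E'
from h import *
o=bot.get_obs();print(o['clock'],o['eef_pos'],o['tool_rot'])
cv2.imwrite("pics/w4.png",imaging.camera("wrist")[:,:,::-1])
a=imaging.camera("scene");cv2.imwrite("pics/s4.png",a[:,:,::-1])
m=imaging.camera_model("wrist");print(proj(m,[[.540,-.394,.108]],True))
crop("pics/s4.png",150,20,200,150,4,"pics/s4c.png")
E
```

```text
8.0 [ 0.54234354 -0.39569635  0.18071655] [9.99987175e-01 1.49870129e-05 4.10072009e-03 2.97226914e-03]
[[320.71632082 222.26263962]]
```

View pics/w4.png

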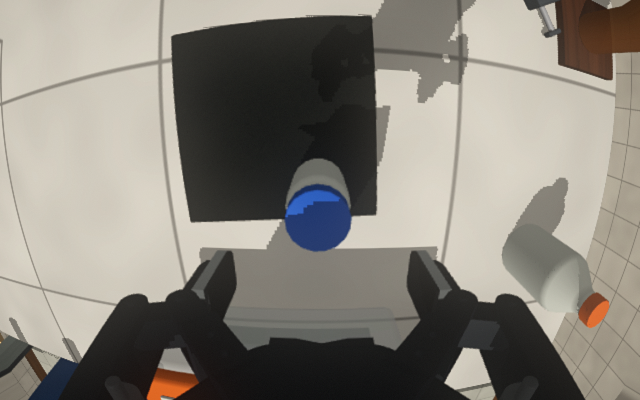

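View pics/s4.png

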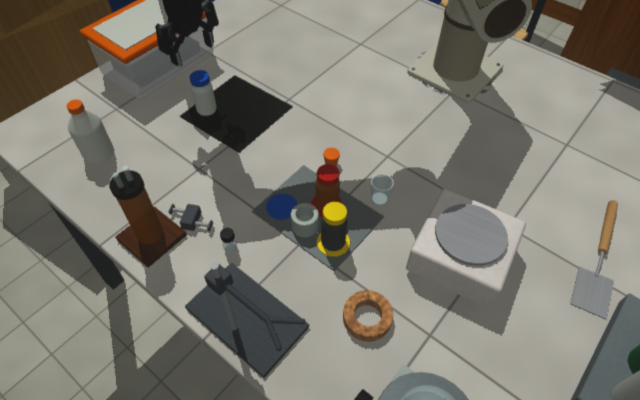

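Blue stands upright on the mat (cap at scene (201,75)), and the blue coaster at (283,206) is free. Going to yellow.

Emit:
carry_out(
  moves=[
    [0.06,-0.2,-0.5,0,1],
    [0.15,-0.6,-0.5,0,1],
    [0.25,-1,-0.5,0,1],
  ],
)

```text
clock: 8.4
eef_pos: [0.5653, -0.2938, 0.2252]
tool_rot: [1.0, -0.001, 0.001, 0.0]
ft_force: [0.5, -0.6, -0.0]
grip_width: 0.0858
```

Emit:
carry_out(
  moves=[
    [0.12,-0.4,0,0,1],
    [0.2,-0.8,0,0,1],
    [0.25,-1,0,0,1],
  ],
)

```text
clock: 8.7
eef_pos: [0.5896, -0.1903, 0.2229]
tool_rot: [1.0, 0.002, -0.002, -0.001]
ft_force: [-0.3, -0.5, -0.2]
grip_width: 0.0853
```

Emit:
carry_out(
  moves=[
    [0.12,-0.4,0,0,1],
    [0.2,-0.8,0,0,1],
    [0.25,-1,0,0,1],
  ],
)

```text
clock: 9.0
eef_pos: [0.6145, -0.0906, 0.2228]
tool_rot: [1.0, 0.001, -0.002, -0.001]
ft_force: [0.1, 0.1, 0.9]
grip_width: 0.0853
```

Emit:
carry_out(
  moves=[
    [0.12,-0.4,0,0,1],
    [0.2,-0.8,0,0,1],
    [0.25,-1,0,0,1],
  ],
)

```text
clock: 9.3
eef_pos: [0.6394, 0.0094, 0.2226]
tool_rot: [1.0, 0.002, -0.002, -0.0]
ft_force: [-0.9, -1.2, -0.3]
grip_width: 0.0857
```

Emit:
carry_out(
  moves=[
    [0.01,-0.4,0,0,1],
    [0.03,-0.75,0,0,1],
    [0.03,-0.845,0,0,1],
    [0.03,-0.845,0,0,1],
    [0.03,-0.845,0,0,1],
  ],
)

```text
clock: 9.8
eef_pos: [0.6425, 0.0897, 0.2237]
tool_rot: [1.0, -0.0, -0.001, 0.0]
ft_force: [-0.7, -0.2, 0.6]
grip_width: 0.0855
```

```bash
python3 - <<'E'
from h import *
o=bot.get_obs();print(o['clock'],o['eef_pos'],o['tool_rot'],o['joint_pos'])
m=imaging.camera_model("wrist")
cv2.imwrite("pics/w5.png",imaging.camera("wrist")[:,:,::-1])
print(proj(m,[[.643,.0905,.112],[.578,.022,.112],[.6495,.022,.049]],True))
crop("pics/w5.png",200,120,240,180,3.3,"pics/w5c.png")
E
```

```text
9.8 [0.64254073 0.08967588 0.22374627] [ 9.99999411e-01 -1.82641866e-04 -9.51676278e-04  4.87955945e-04] [ 1.38970344e-01  5.59788412e-01  3.98236357e-01  1.41126459e+00
 -7.02474965e-04  1.71013266e+00]
[[322.48860664 200.97410048]
 [248.17258201 275.13560065]
 [328.44703931 245.07804757]]
```

View pics/w5.png

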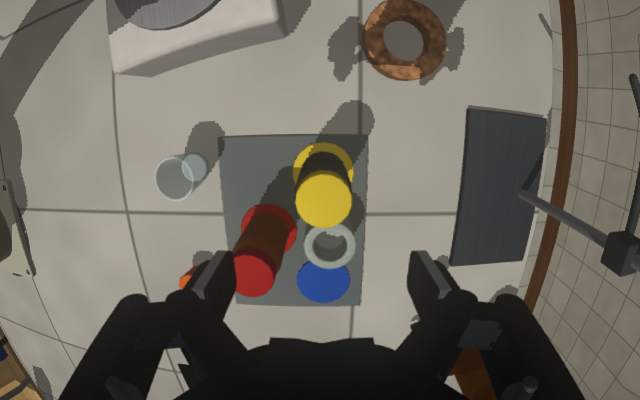

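The yellow cap is at (323,200), within 1 px of the prediction. Descend, grip and lift.

Emit:
carry_out(
  moves=[
    [0,0,0.25,0,1],
    [0,0,0.5,0,1],
    [0,0,0.75,0,1],
    [0,0,0.95,0,1],
  ],
)

```text
clock: 10.25
eef_pos: [0.6424, 0.0882, 0.1282]
tool_rot: [1.0, -0.001, -0.001, 0.0]
ft_force: [1.5, -0.6, 0.3]
grip_width: 0.0852
```

Emit:
carry_out(
  moves=[
    [0,0,0.2,0,1],
    [0,0,0.4,0,1],
    [0,0,0.54,0,1],
    [0,0,0.54,0,1],
    [0,0,0.54,0,1],
  ],
)

```text
clock: 10.75
eef_pos: [0.6432, 0.0897, 0.0761]
tool_rot: [1.0, -0.001, 0.0, 0.0]
ft_force: [0.1, 0.5, 1.0]
grip_width: 0.0853
```

Emit:
carry_out(
  moves=[
    [0,0,0,0,-1],
    [0,0,0,0,-1],
    [0,0,0,0,-1],
    [0,0,0,0,-1],
    [0,0,0,0,-1],
    [0,0,0,0,-1],
    [0,0,0,0,-1],
    [0,0,0,0,-1],
  ],
)

```text
clock: 11.55
eef_pos: [0.6441, 0.0907, 0.0774]
tool_rot: [1.0, 0.0, 0.002, -0.0]
ft_force: [0.1, 0.1, 4.9]
grip_width: 0.0482
```

Emit:
carry_out(
  moves=[
    [0,0,-0.1,0,-1],
    [0,0,-0.3,0,-1],
    [0,0,-0.55,0,-1],
    [0,0,-0.8,0,-1],
    [0,0,-1,0,-1],
  ],
)

```text
clock: 12.05
eef_pos: [0.6426, 0.0905, 0.1768]
tool_rot: [1.0, 0.0, -0.0, 0.0]
ft_force: [0.6, -1.2, -2.1]
grip_width: 0.0481
```

```bash
python3 - <<'E'
from h import *
o=bot.get_obs();print(o['clock'],o['eef_pos'],o['tool_rot'],o['grip_width'])
a=imaging.camera("scene");cv2.imwrite("pics/s6.png",a[:,:,::-1])
crop("pics/s6.png",240,100,200,150,4,"pics/s6c.png")
E
```

```text
12.05 [0.64255335 0.0905256  0.1768299 ] [ 9.99999892e-01  7.13063446e-05 -4.56921851e-04  5.42517641e-05] 0.0480914399675656
```

View pics/s6c.png

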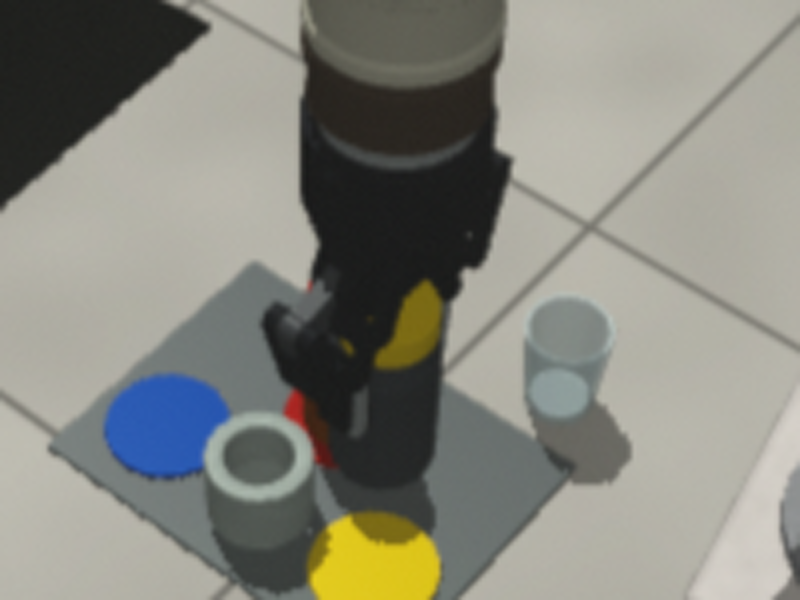

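Yellow is held upright, and the blue (168,425) and yellow (374,575) coasters are visible in the crop. Carry it to the mat at (0.540, -0.274).

Emit:
carry_out(
  moves=[
    [0,0,-0.25,0,-1],
    [-0.03,0.1,-0.45,0,-1],
    [-0.09,0.3,-0.45,0,-1],
    [-0.14,0.55,-0.45,0,-1],
    [-0.2,0.78,-0.45,0,-1],
    [-0.25,1,-0.45,0,-1],
  ],
)

```text
clock: 12.7
eef_pos: [0.6161, -0.0116, 0.2185]
tool_rot: [1.0, -0.0, -0.002, 0.0]
ft_force: [0.7, 0.2, -2.2]
grip_width: 0.0483
```

Emit:
carry_out(
  moves=[
    [-0.06,0.25,0,0,-1],
    [-0.12,0.5,0,0,-1],
    [-0.19,0.75,0,0,-1],
    [-0.25,1,0,0,-1],
  ],
)

```text
clock: 13.1
eef_pos: [0.5908, -0.1114, 0.2185]
tool_rot: [1.0, -0.0, -0.002, -0.0]
ft_force: [-0.2, -0.1, -1.9]
grip_width: 0.0482
```

Emit:
carry_out(
  moves=[
    [-0.06,0.25,0,0,-1],
    [-0.12,0.5,0,0,-1],
    [-0.19,0.75,0,0,-1],
    [-0.25,1,0,0,-1],
  ],
)

```text
clock: 13.5
eef_pos: [0.5657, -0.2111, 0.2185]
tool_rot: [1.0, -0.001, -0.002, -0.001]
ft_force: [-0.2, 0.3, -2.0]
grip_width: 0.048
```

Emit:
carry_out(
  moves=[
    [-0.1,0.23,0,0,-1],
    [-0.2,0.43,0,0,-1],
    [-0.26,0.58,0,0,-1],
    [-0.28,0.645,0,0,-1],
    [-0.28,0.645,0,0,-1],
    [-0.28,0.645,0,0,-1],
  ],
)

```text
clock: 14.1
eef_pos: [0.5401, -0.2735, 0.2204]
tool_rot: [1.0, 0.0, -0.0, -0.0]
ft_force: [0.4, 1.0, -2.0]
grip_width: 0.0479
```

Emit:
carry_out(
  moves=[
    [0,0,0.2,0,-1],
    [0,0,0.45,0,-1],
    [0,0,0.7,0,-1],
    [0,0,0.95,0,-1],
  ],
)

```text
clock: 14.5
eef_pos: [0.5407, -0.2727, 0.1251]
tool_rot: [1.0, 0.001, 0.0, -0.0]
ft_force: [-0.2, 0.8, -2.3]
grip_width: 0.0483
```

Emit:
carry_out(
  moves=[
    [0,0,0.2,0,-1],
    [0,0,0.35,0,-1],
    [0,0,0.45,0,-1],
    [0,0,0.49,0,-1],
    [0,0,0.51,0,-1],
    [0,0,0.52,0,-1],
    [0,0,0.525,0,-1],
    [0,0,0.525,0,-1],
  ],
)

```text
clock: 15.3
eef_pos: [0.5404, -0.2743, 0.074]
tool_rot: [1.0, -0.0, 0.001, 0.0]
ft_force: [-0.4, 0.0, -2.1]
grip_width: 0.0478
```

Emit:
carry_out(
  moves=[
    [0,0,0.008,0,-1],
    [0,0,0.015,0,-1],
    [0,0,0.015,0,-1],
  ],
)

```text
clock: 15.6
eef_pos: [0.5404, -0.2743, 0.0734]
tool_rot: [1.0, -0.0, 0.001, 0.0]
ft_force: [-0.6, 1.8, 5.2]
grip_width: 0.0481
```

Emit:
carry_out(
  moves=[
    [0,0,0,0,1],
    [0,0,0,0,1],
    [0,0,0,0,1],
    [0,0,0,0,1],
    [0,0,0,0,1],
    [0,0,0,0,1],
    [0,0,0,0,1],
    [0,0,0,0,1],
  ],
)

```text
clock: 16.4
eef_pos: [0.54, -0.274, 0.0718]
tool_rot: [1.0, -0.0, -0.0, -0.0]
ft_force: [-0.6, -0.5, 0.6]
grip_width: 0.0857
```

Emit:
carry_out(
  moves=[
    [0,0,-0.2,0,1],
    [0,0,-0.4,0,1],
    [0,0,-0.7,0,1],
    [0,0,-1,0,1],
  ],
)

```text
clock: 16.8
eef_pos: [0.5396, -0.2738, 0.1723]
tool_rot: [1.0, 0.0, -0.001, -0.0]
ft_force: [0.9, -0.3, 0.5]
grip_width: 0.0853
```

Emit:
carry_out(
  moves=[
    [0,0,-0.3,0,1],
    [0.04,-0.1,-0.5,-0.09,1],
    [0.08,-0.2,-0.5,-0.18,1],
    [0.12,-0.3,-0.5,-0.27,1],
    [0.16,-0.4,-0.5,-0.36,1],
    [0.2,-0.5,-0.5,-0.45,1],
    [0.24,-0.6,-0.5,-0.54,1],
    [0.28,-0.7,-0.5,-0.63,1],
    [0.3,-0.8,-0.5,-0.72,1],
    [0.34,-0.9,-0.5,-0.81,1],
    [0.385,-1,-0.5,-0.9,1],
    [0.385,-1,-0.5,-0.97,1],
    [0.385,-1,-0.5,-1,1],
    [0.385,-1,-0.5,-1,1],
  ],
)

```text
clock: 18.2
eef_pos: [0.5785, -0.1738, 0.2217]
tool_rot: [0.707, 0.707, -0.0, -0.0]
ft_force: [-1.0, 0.5, -0.3]
grip_width: 0.0855
```

```bash
python3 - <<'E'
from h import *
o=bot.get_obs();print(o['clock'],o['eef_pos'],R.from_quat(o['tool_rot']).as_matrix().round(3),o['joint_pos'])
a=imaging.camera("scene");cv2.imwrite("pics/s7.png",a[:,:,::-1])
E
```

```text
18.2 [ 0.57850029 -0.17380937  0.22174872] [[-0.  1. -0.]
 [ 1.  0.  0.]
 [ 0. -0. -1.]] [-2.91869864e-01  4.64312009e-01  2.37746297e-01  1.34436549e+00
  4.17242323e-06 -2.92025332e-01]
```

View pics/s7.png

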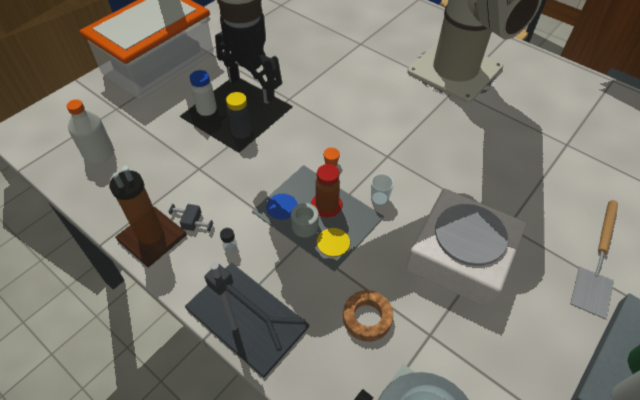

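Blue (200,75) and yellow (236,103) stand on the mat, and the tool axes are as planned (tx = +y, ty = +x). On to red.

Emit:
carry_out(
  moves=[
    [0.35,0,0,0,1],
    [0.7,0,0,0,1],
    [1,0,0,0,1],
  ],
)

```text
clock: 18.55
eef_pos: [0.5783, -0.073, 0.2218]
tool_rot: [0.708, 0.706, 0.0, -0.0]
ft_force: [0.5, 1.1, 0.0]
grip_width: 0.0858
```

Emit:
carry_out(
  moves=[
    [0.35,0,0,0,1],
    [0.7,0,0,0,1],
    [0.96,0,0,0,1],
    [0.96,0,0,0,1],
    [0.96,0,0,0,1],
  ],
)

```text
clock: 19.05
eef_pos: [0.5785, 0.0223, 0.2218]
tool_rot: [0.707, 0.707, -0.0, 0.0]
ft_force: [-0.3, -0.3, -0.2]
grip_width: 0.0853
```

```bash
python3 - <<'E'
from h import *
o=bot.get_obs();print(o['clock'],o['eef_pos'])
m=imaging.camera_model("wrist")
cv2.imwrite("pics/w8.png",imaging.camera("wrist")[:,:,::-1])
print(proj(m,[[.5785,.022,.112],[.6495,.022,.049]],True))
E
```

```text
19.05 [0.57846229 0.02234384 0.22184455]
[[322.57092778 205.1917087 ]
 [322.14977219 250.57341731]]
```

View pics/w8.png

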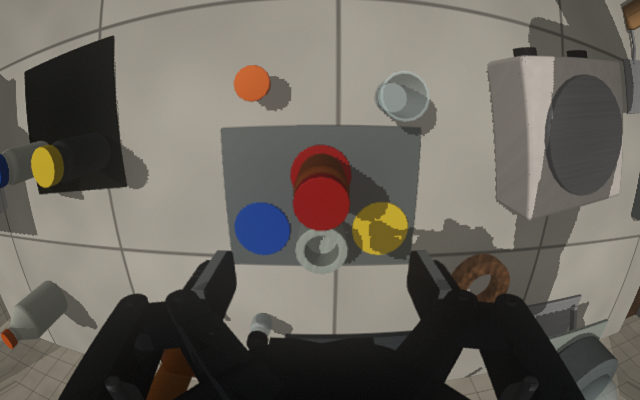

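The red cap is at (322,203), predicted (322.6,205), so it is aligned. Descend, grip, lift.

Emit:
carry_out(
  moves=[
    [0,0,0.25,0,1],
    [0,0,0.5,0,1],
    [0,0,0.75,0,1],
    [0,0,0.95,0,1],
  ],
)

```text
clock: 19.5
eef_pos: [0.578, 0.0203, 0.1254]
tool_rot: [0.708, 0.706, -0.001, -0.0]
ft_force: [0.1, 0.1, -0.2]
grip_width: 0.0856
```

Emit:
carry_out(
  moves=[
    [0,0,0.2,0,1],
    [0,0,0.4,0,1],
    [0,0,0.52,0,1],
    [0,0,0.52,0,1],
    [0,0,0.52,0,1],
  ],
)

```text
clock: 20.0
eef_pos: [0.5789, 0.0213, 0.0752]
tool_rot: [0.708, 0.707, 0.0, 0.0]
ft_force: [0.0, 0.0, 0.3]
grip_width: 0.0854
```

Emit:
carry_out(
  moves=[
    [0,0,0,0,-1],
    [0,0,0,0,-1],
    [0,0,0,0,-1],
    [0,0,0,0,-1],
    [0,0,0,0,-1],
    [0,0,0,0,-1],
    [0,0,0,0,-1],
    [0,0,0,0,-1],
  ],
)

```text
clock: 20.8
eef_pos: [0.5797, 0.0222, 0.0763]
tool_rot: [0.707, 0.707, 0.001, 0.001]
ft_force: [0.9, -0.2, 6.4]
grip_width: 0.0479
```

Emit:
carry_out(
  moves=[
    [0,0,-0.1,0,-1],
    [0,0,-0.3,0,-1],
    [0,0,-0.55,0,-1],
    [0,0,-0.8,0,-1],
    [0,0,-1,0,-1],
  ],
)

```text
clock: 21.3
eef_pos: [0.5782, 0.022, 0.1761]
tool_rot: [0.707, 0.707, -0.0, -0.0]
ft_force: [0.8, 0.1, -1.5]
grip_width: 0.0485
```

Emit:
carry_out(
  moves=[
    [0,0,-0.25,0,-1],
    [-0.1,-0.04,-0.45,0,-1],
    [-0.3,-0.12,-0.45,0,-1],
    [-0.55,-0.22,-0.45,0,-1],
    [-0.78,-0.31,-0.45,0,-1],
    [-1,-0.4,-0.45,0,-1],
  ],
)

```text
clock: 21.9
eef_pos: [0.5374, -0.0787, 0.2197]
tool_rot: [0.707, 0.707, -0.001, -0.001]
ft_force: [-0.2, -0.6, -1.6]
grip_width: 0.0486
```

Emit:
carry_out(
  moves=[
    [-0.25,-0.1,0,0,-1],
    [-0.5,-0.2,0,0,-1],
    [-0.75,-0.3,0,0,-1],
    [-1,-0.4,0,0,-1],
  ],
)

```text
clock: 22.3
eef_pos: [0.4973, -0.1787, 0.2196]
tool_rot: [0.707, 0.707, -0.0, -0.001]
ft_force: [0.9, 0.6, -1.5]
grip_width: 0.0486
```

Emit:
carry_out(
  moves=[
    [-0.25,-0.1,0,0,-1],
    [-0.5,-0.2,0,0,-1],
    [-0.75,-0.3,0,0,-1],
    [-1,-0.4,0,0,-1],
  ],
)

```text
clock: 22.7
eef_pos: [0.4574, -0.2786, 0.2196]
tool_rot: [0.707, 0.707, -0.0, -0.001]
ft_force: [0.2, -0.6, -0.8]
grip_width: 0.0486
```

Emit:
carry_out(
  moves=[
    [-0.23,-0.08,0,0,-1],
    [-0.42,-0.14,0,0,-1],
    [-0.53,-0.175,0,0,-1],
    [-0.56,-0.185,0,0,-1],
    [-0.56,-0.185,0,0,-1],
    [-0.56,-0.185,0,0,-1],
  ],
)

```text
clock: 23.3
eef_pos: [0.4402, -0.3331, 0.2197]
tool_rot: [0.707, 0.707, 0.0, -0.0]
ft_force: [1.3, 0.3, -2.0]
grip_width: 0.0488
```

Emit:
carry_out(
  moves=[
    [0,0,0.2,0,-1],
    [0,0,0.45,0,-1],
    [0,0,0.7,0,-1],
    [0,0,0.95,0,-1],
  ],
)

```text
clock: 23.7
eef_pos: [0.4405, -0.3329, 0.1242]
tool_rot: [0.706, 0.708, 0.0, 0.0]
ft_force: [0.1, 0.2, -1.9]
grip_width: 0.0482
```

Emit:
carry_out(
  moves=[
    [0,0,0.2,0,-1],
    [0,0,0.35,0,-1],
    [0,0,0.45,0,-1],
    [0,0,0.49,0,-1],
    [0,0,0.51,0,-1],
    [0,0,0.52,0,-1],
    [0,0,0.525,0,-1],
    [0,0,0.525,0,-1],
  ],
)

```text
clock: 24.5
eef_pos: [0.4403, -0.3343, 0.0729]
tool_rot: [0.707, 0.707, 0.0, 0.001]
ft_force: [-0.3, -0.3, -2.2]
grip_width: 0.0483
```

Emit:
carry_out(
  moves=[
    [0,0,0.008,0,-1],
    [0,0,0.012,0,-1],
    [0,0,0.012,0,-1],
  ],
)

```text
clock: 24.8
eef_pos: [0.4404, -0.3344, 0.0723]
tool_rot: [0.707, 0.707, 0.0, 0.001]
ft_force: [-0.9, 1.3, 4.7]
grip_width: 0.0481
```

Emit:
carry_out(
  moves=[
    [0,0,0,0,1],
    [0,0,0,0,1],
    [0,0,0,0,1],
    [0,0,0,0,1],
    [0,0,0,0,1],
    [0,0,0,0,1],
    [0,0,0,0,1],
    [0,0,0,0,1],
  ],
)

```text
clock: 25.6
eef_pos: [0.44, -0.334, 0.0711]
tool_rot: [0.707, 0.707, -0.0, -0.0]
ft_force: [-0.2, -1.2, -0.9]
grip_width: 0.0854
```

Emit:
carry_out(
  moves=[
    [0,0,-0.2,0,1],
    [0,0,-0.4,0,1],
    [0,0,-0.7,0,1],
    [0,0,-1,0,1],
  ],
)

```text
clock: 26.0
eef_pos: [0.4396, -0.3337, 0.1717]
tool_rot: [0.707, 0.707, -0.0, -0.001]
ft_force: [0.2, -0.6, 0.3]
grip_width: 0.0854
```

```bash
python3 - <<'E'
from h import *
a=imaging.camera("scene");cv2.imwrite("pics/s9.png",a[:,:,::-1])
cv2.imwrite("pics/d9.png",imaging.camera("side")[:,:,::-1])
o=bot.get_obs();print(o['clock'],o['eef_pos'])
crop("pics/s9.png",170,50,250,190,3.2,"pics/s9c.png")
E
```

```text
26.1 [ 0.44234127 -0.33576583  0.17586302]
```

View pics/s9c.png

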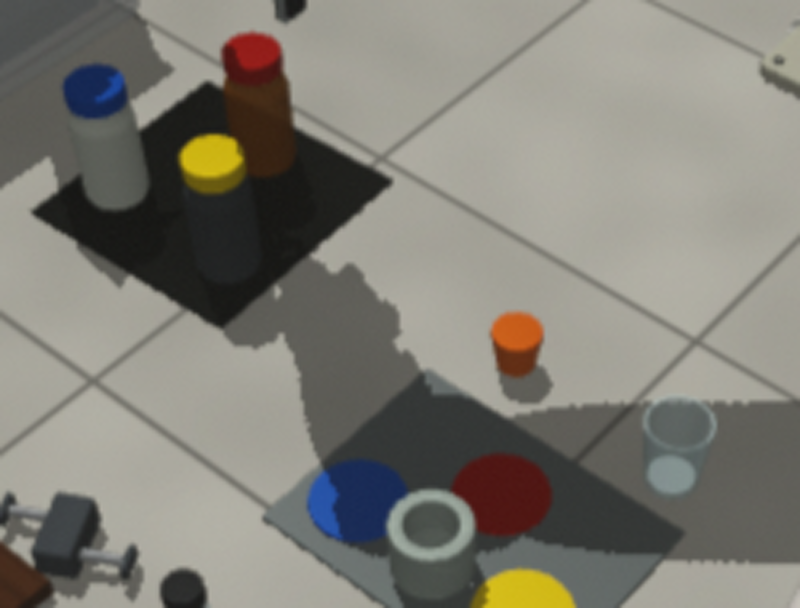

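View pics/d9.png

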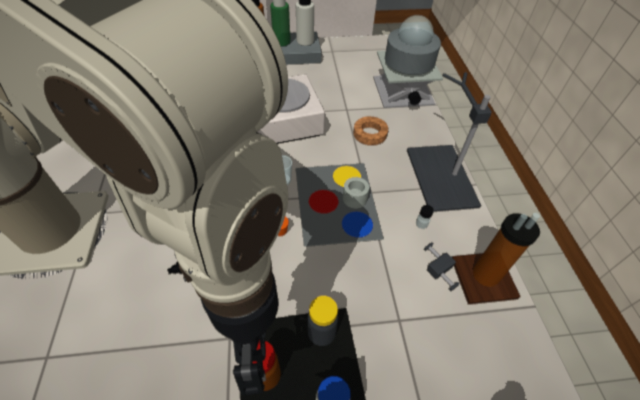

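All three jars are upright on the mat, and the block is untouched at (430,545 in the crop). On to the block.

Emit:
carry_out(
  moves=[
    [0.1,0.05,-0.5,0,1],
    [0.4,0.25,-0.5,0,1],
    [0.7,0.4,-0.5,0,1],
    [1,0.6,-0.5,0,1],
  ],
)

```text
clock: 26.5
eef_pos: [0.5, -0.2332, 0.2209]
tool_rot: [0.708, 0.707, -0.0, -0.0]
ft_force: [-0.5, -0.1, -0.4]
grip_width: 0.0855
```

Emit:
carry_out(
  moves=[
    [0.35,0.2,0,0,1],
    [0.7,0.4,0,0,1],
    [1,0.6,0,0,1],
  ],
)

```text
clock: 26.8
eef_pos: [0.5603, -0.1321, 0.2203]
tool_rot: [0.707, 0.707, -0.0, -0.001]
ft_force: [-0.1, 0.1, 0.1]
grip_width: 0.086
```

Emit:
carry_out(
  moves=[
    [0.35,0.2,0,0,1],
    [0.7,0.4,0,0,1],
    [1,0.6,0,0,1],
  ],
)

```text
clock: 27.1
eef_pos: [0.6203, -0.032, 0.2202]
tool_rot: [0.707, 0.707, -0.0, -0.001]
ft_force: [0.5, 0.3, 0.5]
grip_width: 0.0852
```

Emit:
carry_out(
  moves=[
    [0.3,0.15,0,0,1],
    [0.5,0.25,0,0,1],
    [0.56,0.295,0,0,1],
    [0.56,0.295,0,0,1],
    [0.56,0.295,0,0,1],
  ],
)

```text
clock: 27.6
eef_pos: [0.649, 0.021, 0.2206]
tool_rot: [0.707, 0.707, -0.001, -0.0]
ft_force: [-0.1, -1.0, -0.2]
grip_width: 0.0853
```

```bash
python3 - <<'E'
from h import *
o=bot.get_obs();print(o['clock'],o['eef_pos'])
m=imaging.camera_model("wrist")
cv2.imwrite("pics/w10.png",imaging.camera("wrist")[:,:,::-1])
print(proj(m,[[.6495,.022,.049]],True))
crop("pics/w10.png",230,130,200,150,4,"pics/w10c.png")
import pickle;pickle.dump(m,open("w10.pkl","wb"))
E
```

```text
27.6 [0.64898481 0.02096487 0.22061074]
[[323.79188466 185.6714603 ]]
```

View pics/w10c.png

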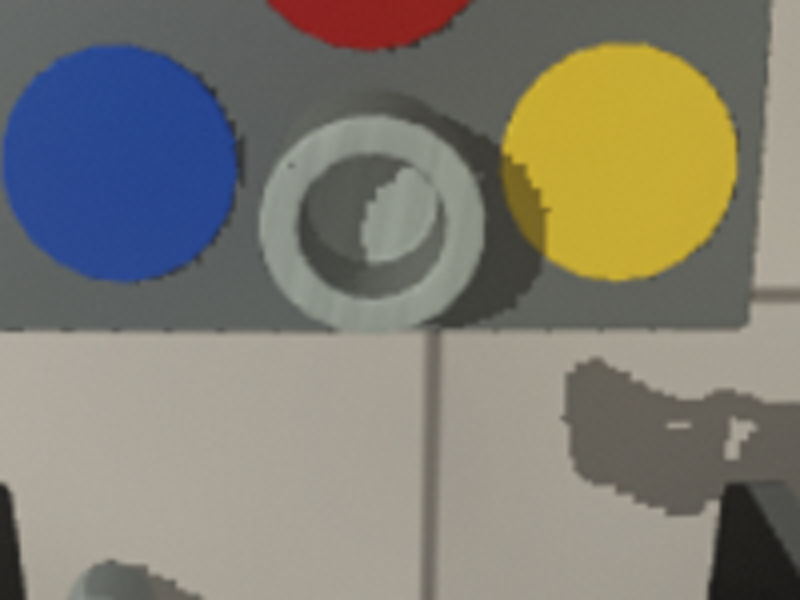

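The block is at (323,186), predicted (323.8,185.7), so it is aligned. Fit the coasters while they are in view (blue box x3–239, y42–283; yellow x503–738, y42–281), then descend.

```bash
cat >> h.py <<'E'
from scipy.optimize import least_squares
def q(v,o,s): return (np.array(v)+.5)/s-.5+o
_t=np.linspace(0,2*np.pi,181)
def fit(m,bb,x0,y0,s,r,z,fish=False):
    b=np.r_[q(bb[:2],x0,s),q(bb[2:],y0,s)]
    g=onz(m,b[:2].mean(),b[2:].mean(),z,fish)
    def f(p):
        P=proj(m,np.c_[p[0]+r*np.cos(_t),p[1]+r*np.sin(_t),0*_t+z],fish)
        return np.r_[P[:,0].min(),P[:,0].max(),P[:,1].min(),P[:,1].max()]-b
    s=least_squares(f,g[:2]);return s.x.round(4),s.fun.round(2)
E
python3 - <<'E'
from h import *
import pickle;m=pickle.load(open("w10.pkl","rb"));W=(230,130,4)
print(fit(m,(3,239,42,283),*W,.034,.007,True),fit(m,(503,738,42,281),*W,.034,.007,True),fit(m,(259,486,113,335),*W,.028,.049,True))
ms=imaging.camera_model("scene")
for b in [(308,408,460,542),(452,552,453,535)]: print(fit(ms,b,170,50,3.2,.034,.007))
E
```

```text
(array([ 0.6434, -0.049 ]), array([-0.38,  0.35,  0.19, -0.19])) (array([0.643 , 0.0904]), array([-0.42,  0.46, -0.04,  0.06])) (array([0.6501, 0.021 ]), array([-0.54,  0.54, -0.18,  0.23]))
(array([ 0.6434, -0.0477]), array([-0.38,  0.38, -0.05,  0.03]))
(array([0.5775, 0.0221]), array([-0.28,  0.28,  0.05, -0.06]))
```

Emit:
carry_out(
  moves=[
    [0,0,0.25,0,1],
    [0,0,0.5,0,1],
    [0,0,0.75,0,1],
    [0,0,0.95,0,1],
  ],
)

```text
clock: 28.05
eef_pos: [0.6485, 0.0202, 0.1249]
tool_rot: [0.708, 0.706, -0.001, -0.0]
ft_force: [-0.4, 0.3, 0.7]
grip_width: 0.0851
```

Emit:
carry_out(
  moves=[
    [0,0,0.2,0,1],
    [0,0,0.4,0,1],
    [0,0,0.6,0,1],
    [0,0,0.75,0,1],
    [0,0,0.85,0,1],
    [0,0,0.9,0,1],
    [0,0,0.9,0,1],
  ],
)

```text
clock: 28.75
eef_pos: [0.6491, 0.0213, 0.0358]
tool_rot: [0.707, 0.707, -0.0, -0.0]
ft_force: [-0.7, -0.0, -0.2]
grip_width: 0.0856
```

The coasters agree with the jar fits. Close on the block and lift it.

Emit:
carry_out(
  moves=[
    [0,0,0,0,-1],
    [0,0,0,0,-1],
    [0,0,0,0,-1],
    [0,0,0,0,-1],
    [0,0,0,0,-1],
    [0,0,0,0,-1],
    [0,0,0,0,-1],
    [0,0,0,0,-1],
  ],
)

```text
clock: 29.55
eef_pos: [0.6506, 0.0222, 0.0377]
tool_rot: [0.707, 0.707, 0.001, 0.001]
ft_force: [0.2, -0.3, 5.9]
grip_width: 0.0551
```

Emit:
carry_out(
  moves=[
    [0,0,-0.1,0,-1],
    [0,0,-0.3,0,-1],
    [0,0,-0.55,0,-1],
    [0,0,-0.8,0,-1],
    [0,0,-1,0,-1],
  ],
)

```text
clock: 30.05
eef_pos: [0.6491, 0.022, 0.1369]
tool_rot: [0.707, 0.707, -0.0, -0.0]
ft_force: [0.1, -0.1, -3.7]
grip_width: 0.055
```

```bash
python3 - <<'E'
from h import *
o=bot.get_obs();print(o['clock'],o['eef_pos'],o['ft_force'],o['grip_width'])
a=imaging.camera("scene");cv2.imwrite("pics/s11.png",a[:,:,::-1])
crop("pics/s11.png",230,80,200,150,4,"pics/s11c.png")
E
```

```text
30.05 [0.64907331 0.02195786 0.13694758] [ 0.14972643 -0.0942406  -3.74886145] 0.054954274431494164
```

View pics/s11c.png

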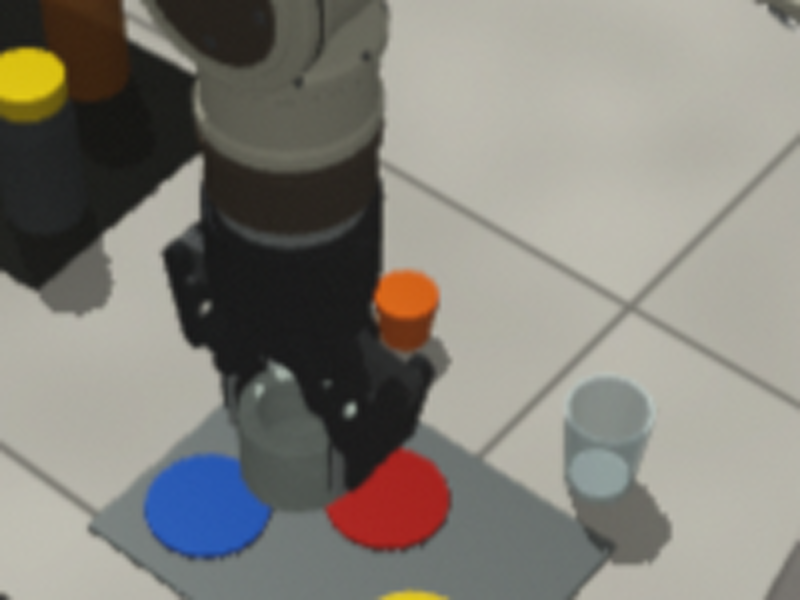

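The block is held upright (width 55 mm, 3.7 N). Lift and carry it to above the hotplate.

Emit:
carry_out(
  moves=[
    [0,0,-0.25,0,-1],
    [0,0,-0.5,0,-1],
    [0.05,-0.02,-0.75,0,-1],
    [0.2,-0.1,-0.9,0,-1],
    [0.4,-0.2,-0.9,0,-1],
    [0.6,-0.3,-0.9,0,-1],
  ],
)

```text
clock: 30.7
eef_pos: [0.6184, 0.0832, 0.2257]
tool_rot: [0.707, 0.707, -0.0, -0.0]
ft_force: [-0.1, 0.1, -3.6]
grip_width: 0.0552
```

Emit:
carry_out(
  moves=[
    [0.25,-0.12,0,0,-1],
    [0.5,-0.25,0,0,-1],
    [0.75,-0.37,0,0,-1],
    [1,-0.5,0,0,-1],
  ],
)

```text
clock: 31.1
eef_pos: [0.5675, 0.1836, 0.2248]
tool_rot: [0.707, 0.707, -0.001, -0.001]
ft_force: [0.5, 0.6, -4.4]
grip_width: 0.055
```

Emit:
carry_out(
  moves=[
    [0.25,-0.12,0,0,-1],
    [0.5,-0.25,0,0,-1],
    [0.75,-0.37,0,0,-1],
    [1,-0.5,0,0,-1],
  ],
)

```text
clock: 31.5
eef_pos: [0.5174, 0.2833, 0.2249]
tool_rot: [0.707, 0.707, -0.001, -0.001]
ft_force: [1.3, -0.5, -3.5]
grip_width: 0.0551
```

Emit:
carry_out(
  moves=[
    [0.15,-0.05,0,0,-1],
    [0.23,-0.08,0,0,-1],
    [0.26,-0.085,0,0,-1],
    [0.26,-0.085,0,0,-1],
    [0.26,-0.085,0,0,-1],
  ],
)

```text
clock: 32.0
eef_pos: [0.5115, 0.3071, 0.2259]
tool_rot: [0.708, 0.707, -0.0, 0.0]
ft_force: [0.3, -0.0, -2.9]
grip_width: 0.0552
```

```bash
python3 - <<'E'
from h import *
o=bot.get_obs();print(o['clock'],o['eef_pos'],o['ft_force'])
m=imaging.camera_model("wrist")
cv2.imwrite("pics/w12.png",imaging.camera("wrist")[:,:,::-1])
a=imaging.camera("scene");cv2.imwrite("pics/s12.png",a[:,:,::-1])
im=cv2.imread("pics/w12.png")
t=np.linspace(0,6.283,60)
for u,v in proj(m,np.c_[.511+.066*np.cos(t),.308+.066*np.sin(t),0*t+.095],True): cv2.circle(im,(int(round(u)),int(round(v))),1,(0,0,255),-1)
cv2.imwrite("pics/w12o.png",im)
crop("pics/s12.png",380,130,200,150,4,"pics/s12c.png")
E
```

```text
32.0 [0.51150961 0.30705196 0.22594536] [ 0.25350364 -0.03526686 -2.86117498]
```

View pics/w12o.png

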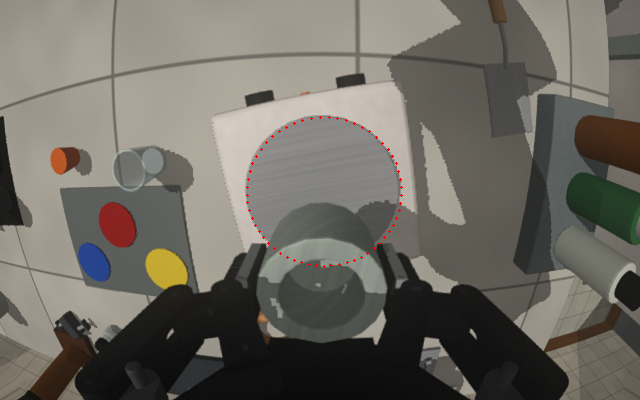

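View pics/s12c.png

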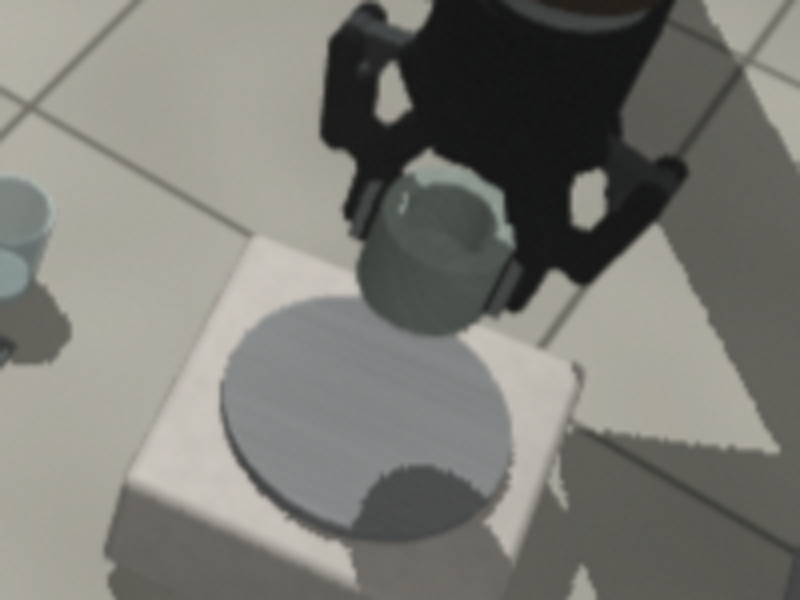

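The predicted plate circle overlays the real plate exactly. Lower gently.

Emit:
carry_out(
  moves=[
    [0,0,0.15,0,-1],
    [0,0,0.35,0,-1],
    [0,0,0.55,0,-1],
    [0,0,0.72,0,-1],
    [0,0,0.84,0,-1],
    [0,0,0.9,0,-1],
    [0,0,0.93,0,-1],
    [0,0,0.945,0,-1],
    [0,0,0.955,0,-1],
    [0,0,0.955,0,-1],
    [0,0,0.96,0,-1],
    [0,0,0.96,0,-1],
  ],
)

```text
clock: 33.3
eef_pos: [0.5111, 0.3081, 0.1304]
tool_rot: [0.707, 0.707, 0.0, 0.0]
ft_force: [-0.3, 0.5, -3.1]
grip_width: 0.0557
```

Emit:
carry_out(
  moves=[
    [0,0,0.004,0,-1],
    [0,0,0.008,0,-1],
    [0,0,0.012,0,-1],
    [0,0,0.016,0,-1],
    [0,0,0.016,0,-1],
  ],
)

```text
clock: 33.8
eef_pos: [0.511, 0.308, 0.1288]
tool_rot: [0.707, 0.707, 0.0, 0.0]
ft_force: [-1.6, -1.2, -1.3]
grip_width: 0.0552
```

Emit:
carry_out(
  moves=[
    [0,0,0.003,0,-1],
    [0,0,0.005,0,-1],
    [0,0,0.005,0,-1],
  ],
)

```text
clock: 34.1
eef_pos: [0.511, 0.308, 0.1287]
tool_rot: [0.707, 0.707, 0.0, 0.0]
ft_force: [-3.3, -1.7, 4.5]
grip_width: 0.0549
```

Emit:
carry_out(
  moves=[
    [0,0,0,0,1],
    [0,0,0,0,1],
    [0,0,0,0,1],
    [0,0,0,0,1],
    [0,0,0,0,1],
    [0,0,0,0,1],
    [0,0,0,0,1],
    [0,0,0,0,1],
  ],
)

```text
clock: 34.9
eef_pos: [0.511, 0.308, 0.128]
tool_rot: [0.707, 0.707, 0.0, 0.0]
ft_force: [0.3, -0.1, 0.2]
grip_width: 0.0853
```

Emit:
carry_out(
  moves=[
    [0,0,-0.2,0,1],
    [0,0,-0.4,0,1],
    [0,0,-0.7,0,1],
    [0,0,-1,0,1],
    [0,0,-1,0,1],
  ],
)

```text
clock: 35.4
eef_pos: [0.5132, 0.3093, 0.2333]
tool_rot: [0.707, 0.707, 0.005, 0.001]
ft_force: [0.2, 0.9, 0.7]
grip_width: 0.0857
```

```bash
python3 - <<'E'
from h import *
o=bot.get_obs();print(o['clock'],o['eef_pos'],o['ft_force'])
m=imaging.camera_model("wrist")
cv2.imwrite("pics/w13.png",imaging.camera("wrist")[:,:,::-1])
a=imaging.camera("scene");cv2.imwrite("pics/s13.png",a[:,:,::-1])
print(proj(m,[[.511,.308,.14]],True))
crop("pics/s13.png",400,160,140,105,5,"pics/s13c.png")
crop("pics/s13.png",170,50,250,190,3.2,"pics/s13d.png")
E
```

```text
35.4 [0.51318521 0.30933087 0.23327809] [0.20120509 0.86998052 0.69897867]
[[320.6027457  208.50244375]]
```

View pics/w13.png

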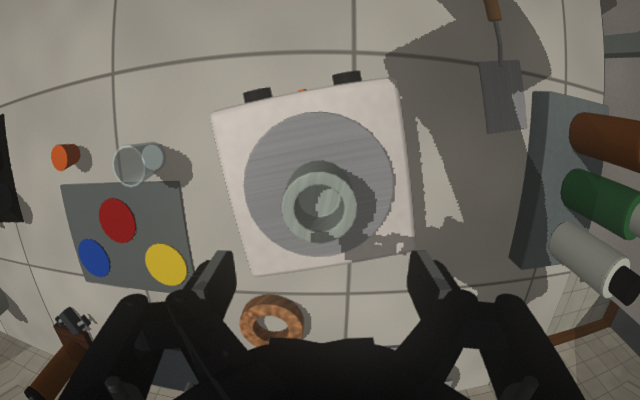

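View pics/s13c.png

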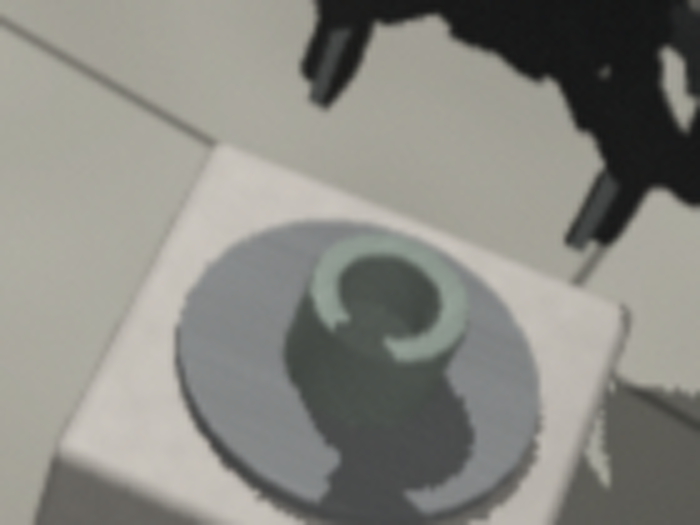

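View pics/s13d.png

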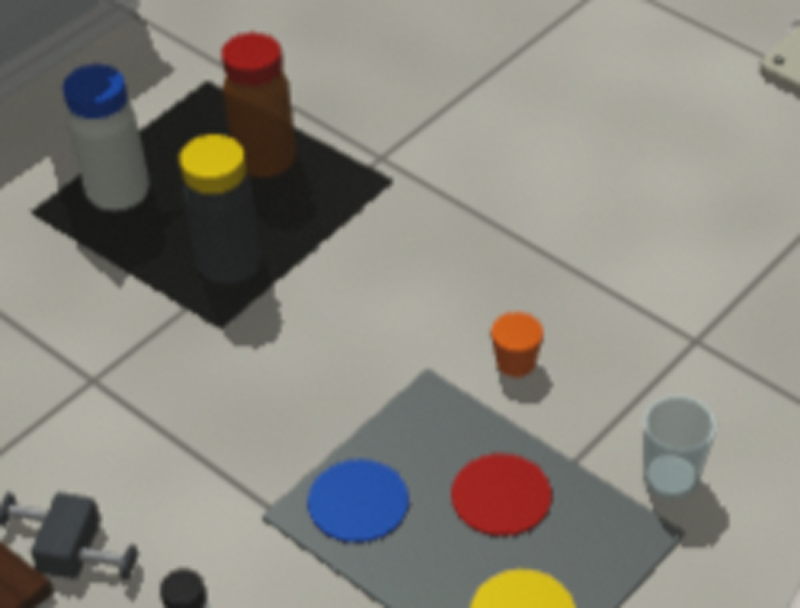

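The block stands centred on the plate (wrist (319,208), predicted (320.6,208.5)). The jars are still on the mat and all coasters are free. With the block gone, the y-direction jaws clear everything, so no more rolling. Going to yellow.

Emit:
carry_out(
  moves=[
    [-0.3,0.01,0,0,1],
    [-0.65,0.03,0,0,1],
    [-1,0.05,0,0,1],
  ],
)

```text
clock: 35.8
eef_pos: [0.5149, 0.2069, 0.2261]
tool_rot: [0.707, 0.708, -0.002, -0.001]
ft_force: [0.5, -0.4, 0.7]
grip_width: 0.0853
```

Emit:
carry_out(
  moves=[
    [-0.35,0.01,0,0,1],
    [-0.7,0.03,0,0,1],
    [-1,0.05,0,0,1],
  ],
)

```text
clock: 36.1
eef_pos: [0.5199, 0.1061, 0.2263]
tool_rot: [0.707, 0.707, -0.001, -0.001]
ft_force: [0.6, 0.7, -0.3]
grip_width: 0.0857
```

Emit:
carry_out(
  moves=[
    [-0.35,0.01,0,0,1],
    [-0.7,0.03,0,0,1],
    [-1,0.05,0,0,1],
  ],
)

```text
clock: 36.4
eef_pos: [0.5249, 0.0063, 0.2264]
tool_rot: [0.707, 0.707, -0.001, -0.001]
ft_force: [-0.1, 0.6, 0.1]
grip_width: 0.0855
```

Emit:
carry_out(
  moves=[
    [-0.35,0.01,0,0,1],
    [-0.7,0.03,0,0,1],
    [-1,0.05,0,0,1],
  ],
)

```text
clock: 36.7
eef_pos: [0.5299, -0.0936, 0.2263]
tool_rot: [0.707, 0.707, -0.001, -0.001]
ft_force: [0.8, 0.1, 0.7]
grip_width: 0.0853
```

Emit:
carry_out(
  moves=[
    [-0.35,0.01,0,0,1],
    [-0.7,0.03,0,0,1],
    [-1,0.05,0,0,1],
  ],
)

```text
clock: 37.0
eef_pos: [0.535, -0.1935, 0.2262]
tool_rot: [0.707, 0.707, -0.001, -0.001]
ft_force: [0.4, 0.4, -0.4]
grip_width: 0.0858
```

Emit:
carry_out(
  moves=[
    [-0.35,0.01,0,0,1],
    [-0.65,0.03,0,0,1],
    [-0.82,0.04,0,0,1],
    [-0.82,0.04,0,0,1],
    [-0.82,0.04,0,0,1],
  ],
)

```text
clock: 37.5
eef_pos: [0.5396, -0.2733, 0.227]
tool_rot: [0.707, 0.707, -0.0, -0.001]
ft_force: [0.2, -0.1, 0.6]
grip_width: 0.0852
```

```bash
python3 - <<'E'
from h import *
o=bot.get_obs();print(o['clock'],o['eef_pos'])
m=imaging.camera_model("wrist")
cv2.imwrite("pics/w14.png",imaging.camera("wrist")[:,:,::-1])
print(proj(m,[[.540,-.274,.108],[.540,-.394,.108],[.44,-.334,.108]],True))
E
```

```text
37.5 [ 0.53956672 -0.2733332   0.22699027]
[[321.83265873 202.33940687]
 [182.30965347 201.95959433]
 [243.41625203  77.21847886]]
```

View pics/w14.png

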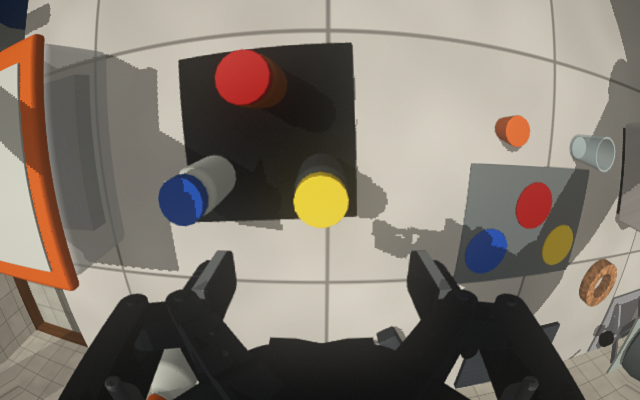

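Yellow (321,200), blue (183,200) and red (243,77) are all within 2 px of expected. Pick yellow.

Emit:
carry_out(
  moves=[
    [0,0,0.25,0,1],
    [0,0,0.5,0,1],
    [0,0,0.75,0,1],
    [0,0,0.95,0,1],
  ],
)

```text
clock: 37.95
eef_pos: [0.5397, -0.2719, 0.1317]
tool_rot: [0.706, 0.708, -0.0, -0.001]
ft_force: [-0.3, -0.5, 0.3]
grip_width: 0.0852
```

Emit:
carry_out(
  moves=[
    [0,0,0.2,0,1],
    [0,0,0.4,0,1],
    [0,0,0.55,0,1],
    [0,0,0.61,0,1],
    [0,0,0.61,0,1],
    [0,0,0.61,0,1],
  ],
)

```text
clock: 38.55
eef_pos: [0.5406, -0.2735, 0.0729]
tool_rot: [0.707, 0.707, 0.0, 0.001]
ft_force: [0.2, -0.3, -0.0]
grip_width: 0.0855
```

Emit:
carry_out(
  moves=[
    [0,0,0,0,-1],
    [0,0,0,0,-1],
    [0,0,0,0,-1],
    [0,0,0,0,-1],
    [0,0,0,0,-1],
    [0,0,0,0,-1],
    [0,0,0,0,-1],
    [0,0,0,0,-1],
  ],
)

```text
clock: 39.35
eef_pos: [0.5407, -0.2741, 0.0732]
tool_rot: [0.707, 0.707, 0.001, 0.001]
ft_force: [0.4, 2.3, 5.0]
grip_width: 0.0481
```

Emit:
carry_out(
  moves=[
    [0,0,-0.1,0,-1],
    [0,0,-0.3,0,-1],
    [0,0,-0.55,0,-1],
    [0,0,-0.8,0,-1],
    [0,0,-1,0,-1],
  ],
)

```text
clock: 39.85
eef_pos: [0.5397, -0.2742, 0.1731]
tool_rot: [0.707, 0.707, -0.0, -0.0]
ft_force: [0.3, -0.6, -2.2]
grip_width: 0.048
```

Emit:
carry_out(
  moves=[
    [0,0,-0.25,0,-1],
    [0.1,0.03,-0.45,0,-1],
    [0.3,0.09,-0.45,0,-1],
    [0.55,0.16,-0.45,0,-1],
    [0.78,0.23,-0.45,0,-1],
    [1,0.3,-0.45,0,-1],
  ],
)

```text
clock: 40.45
eef_pos: [0.5695, -0.1732, 0.2166]
tool_rot: [0.707, 0.707, -0.001, -0.001]
ft_force: [0.8, -0.9, -2.4]
grip_width: 0.0482
```

Emit:
carry_out(
  moves=[
    [0.25,0.07,0,0,-1],
    [0.5,0.15,0,0,-1],
    [0.75,0.22,0,0,-1],
    [1,0.3,0,0,-1],
  ],
)

```text
clock: 40.85
eef_pos: [0.5995, -0.0732, 0.2165]
tool_rot: [0.707, 0.707, -0.001, -0.001]
ft_force: [-0.8, -0.4, -3.5]
grip_width: 0.0484
```

Emit:
carry_out(
  moves=[
    [0.25,0.07,0,0,-1],
    [0.5,0.15,0,0,-1],
    [0.75,0.22,0,0,-1],
    [1,0.3,0,0,-1],
  ],
)

```text
clock: 41.25
eef_pos: [0.6295, 0.0267, 0.2164]
tool_rot: [0.707, 0.707, -0.001, -0.001]
ft_force: [-0.0, -0.1, -2.6]
grip_width: 0.0482
```

Emit:
carry_out(
  moves=[
    [0.25,0.05,0,0,-1],
    [0.45,0.1,0,0,-1],
    [0.6,0.12,0,0,-1],
    [0.644,0.13,0,0,-1],
    [0.644,0.13,0,0,-1],
    [0.644,0.13,0,0,-1],
  ],
)

```text
clock: 41.85
eef_pos: [0.6428, 0.0894, 0.2169]
tool_rot: [0.707, 0.707, -0.0, 0.0]
ft_force: [1.2, -0.6, -2.5]
grip_width: 0.0481
```

Emit:
carry_out(
  moves=[
    [0,0,0.2,0,-1],
    [0,0,0.45,0,-1],
    [0,0,0.7,0,-1],
    [0,0,0.9,0,-1],
    [0,0,0.9,0,-1],
  ],
)

```text
clock: 42.35
eef_pos: [0.6403, 0.0886, 0.1234]
tool_rot: [0.708, 0.706, -0.003, -0.002]
ft_force: [-1.2, -0.6, -2.1]
grip_width: 0.0484
```

```bash
python3 - <<'E'
from h import *
o=bot.get_obs();print(o['clock'],o['eef_pos'])
a=imaging.camera("scene");cv2.imwrite("pics/s15.png",a[:,:,::-1])
crop("pics/s15.png",240,120,200,150,4,"pics/s15c.png")
E
```

```text
42.35 [0.64033209 0.08862267 0.12337097]
```

View pics/s15c.png

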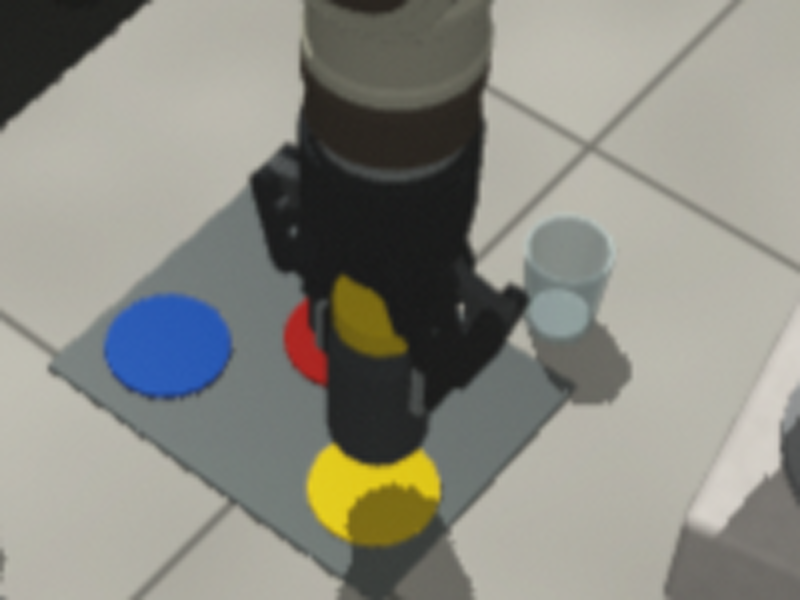

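The jar hangs just above the yellow coaster (374,495 in the crop). Lower it.

Emit:
carry_out(
  moves=[
    [0,0,0.18,0,-1],
    [0,0,0.32,0,-1],
    [0,0,0.42,0,-1],
    [0,0,0.46,0,-1],
    [0,0,0.48,0,-1],
    [0,0,0.49,0,-1],
    [0,0,0.495,0,-1],
    [0,0,0.495,0,-1],
    [0,0,0.5,0,-1],
    [0,0,0.5,0,-1],
  ],
)

```text
clock: 43.4
eef_pos: [0.6432, 0.0905, 0.0773]
tool_rot: [0.707, 0.707, 0.0, 0.0]
ft_force: [0.5, -0.2, -1.8]
grip_width: 0.048
```

Emit:
carry_out(
  moves=[
    [0,0,0.005,0,-1],
    [0,0,0.01,0,-1],
    [0,0,0.01,0,-1],
  ],
)

```text
clock: 43.7
eef_pos: [0.6433, 0.0905, 0.0772]
tool_rot: [0.707, 0.707, 0.001, 0.0]
ft_force: [-1.7, -1.2, 4.8]
grip_width: 0.0483
```

Emit:
carry_out(
  moves=[
    [0,0,0,0,1],
    [0,0,0,0,1],
    [0,0,0,0,1],
    [0,0,0,0,1],
    [0,0,0,0,1],
    [0,0,0,0,1],
    [0,0,0,0,1],
    [0,0,0,0,1],
  ],
)

```text
clock: 44.5
eef_pos: [0.643, 0.0904, 0.076]
tool_rot: [0.707, 0.707, 0.0, 0.0]
ft_force: [-0.1, 0.9, 0.2]
grip_width: 0.0855
```

Emit:
carry_out(
  moves=[
    [0,0,-0.2,0,1],
    [0,0,-0.4,0,1],
    [0,0,-0.7,0,1],
    [0,0,-1,0,1],
    [0,0,-1,0,1],
  ],
)

```text
clock: 45.0
eef_pos: [0.6459, 0.0908, 0.1817]
tool_rot: [0.707, 0.707, 0.004, 0.003]
ft_force: [0.2, 0.8, 1.3]
grip_width: 0.0857
```

```bash
python3 - <<'E'
from h import *
o=bot.get_obs();print(o['clock'],o['eef_pos'])
m=imaging.camera_model("wrist")
cv2.imwrite("pics/w16.png",imaging.camera("wrist")[:,:,::-1])
print(proj(m,[[.643,.0904,.112]],True))
E
```

```text
45.0 [0.64589967 0.09081068 0.18172156]
[[322.49001019 219.44138496]]
```

View pics/w16.png

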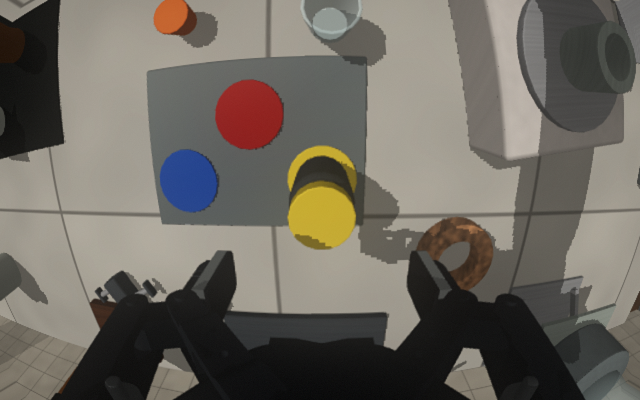

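Emit:
carry_out(
  moves=[
    [-0.1,0,-0.5,0,1],
    [-0.4,-0.1,-0.5,0,1],
    [-0.7,-0.15,-0.5,0,1],
    [-1,-0.2,-0.5,0,1],
  ],
)

```text
clock: 45.45
eef_pos: [0.6222, -0.0103, 0.2251]
tool_rot: [0.707, 0.707, -0.0, -0.0]
ft_force: [-0.3, 0.1, 0.5]
grip_width: 0.0855
```

Emit:
carry_out(
  moves=[
    [-0.35,-0.07,0,0,1],
    [-0.7,-0.14,0,0,1],
    [-1,-0.2,0,0,1],
  ],
)

```text
clock: 45.75
eef_pos: [0.6018, -0.1112, 0.2245]
tool_rot: [0.707, 0.707, -0.001, -0.001]
ft_force: [0.3, -0.4, -0.1]
grip_width: 0.0857
```

Emit:
carry_out(
  moves=[
    [-0.35,-0.07,0,0,1],
    [-0.7,-0.14,0,0,1],
    [-1,-0.2,0,0,1],
  ],
)

```text
clock: 46.05
eef_pos: [0.5818, -0.2111, 0.2244]
tool_rot: [0.707, 0.707, -0.001, -0.001]
ft_force: [0.4, 0.7, -0.1]
grip_width: 0.0854
```

Emit:
carry_out(
  moves=[
    [-0.35,-0.07,0,0,1],
    [-0.7,-0.14,0,0,1],
    [-1,-0.2,0,0,1],
  ],
)

```text
clock: 46.35
eef_pos: [0.5618, -0.3111, 0.2244]
tool_rot: [0.707, 0.707, -0.0, -0.001]
ft_force: [-0.6, -1.0, -0.6]
grip_width: 0.0858
```

Emit:
carry_out(
  moves=[
    [-0.35,-0.1,0,0,1],
    [-0.7,-0.2,0,0,1],
    [-0.844,-0.23,0,0,1],
    [-0.844,-0.23,0,0,1],
    [-0.844,-0.23,0,0,1],
  ],
)

```text
clock: 46.85
eef_pos: [0.5399, -0.3931, 0.225]
tool_rot: [0.707, 0.707, 0.0, -0.001]
ft_force: [0.3, 0.3, 0.2]
grip_width: 0.0853
```

```bash
python3 - <<'E'
from h import *
o=bot.get_obs();print(o['clock'],o['eef_pos'])
m=imaging.camera_model("wrist")
cv2.imwrite("pics/w17.png",imaging.camera("wrist")[:,:,::-1])
print(proj(m,[[.540,-.394,.108]],True))
E
```

```text
46.85 [ 0.53993765 -0.39312647  0.22501388]
[[321.55742575 202.51019641]]
```

View pics/w17.png

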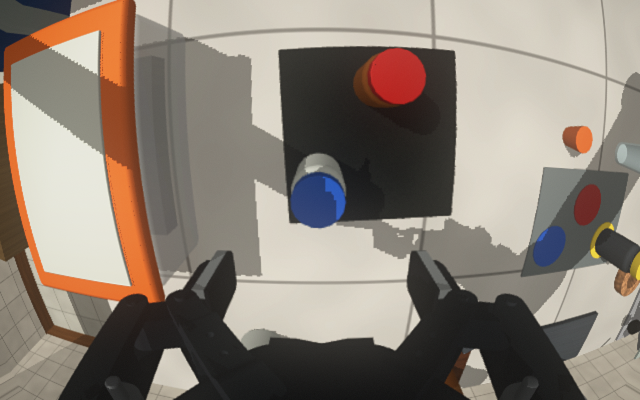

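Yellow stands centred on its coaster. The blue cap is at (318,200), within 2 mm of expected, and the box lid edge (y≈-0.52) is clear. Pick blue.

Emit:
carry_out(
  moves=[
    [0,0,0.25,0,1],
    [0,0,0.5,0,1],
    [0,0,0.75,0,1],
    [0,0,0.95,0,1],
  ],
)

```text
clock: 47.3
eef_pos: [0.5405, -0.3915, 0.1296]
tool_rot: [0.706, 0.708, 0.0, -0.001]
ft_force: [0.1, 0.3, -0.6]
grip_width: 0.0856
```

Emit:
carry_out(
  moves=[
    [-0.01,0,0.2,0,1],
    [-0.01,0,0.4,0,1],
    [-0.01,0,0.53,0,1],
    [-0.01,0,0.59,0,1],
    [-0.01,0,0.59,0,1],
    [-0.01,0,0.59,0,1],
  ],
)

```text
clock: 47.9
eef_pos: [0.5407, -0.395, 0.073]
tool_rot: [0.707, 0.707, 0.0, 0.001]
ft_force: [-0.2, 0.2, 0.4]
grip_width: 0.0857
```

Emit:
carry_out(
  moves=[
    [0,0,0,0,-1],
    [0,0,0,0,-1],
    [0,0,0,0,-1],
    [0,0,0,0,-1],
    [0,0,0,0,-1],
    [0,0,0,0,-1],
    [0,0,0,0,-1],
    [0,0,0,0,-1],
  ],
)

```text
clock: 48.7
eef_pos: [0.5406, -0.3957, 0.0733]
tool_rot: [0.707, 0.707, 0.0, 0.001]
ft_force: [0.3, -0.5, 5.7]
grip_width: 0.0481
```

Emit:
carry_out(
  moves=[
    [0,0,-0.1,0,-1],
    [0,0,-0.3,0,-1],
    [0,0,-0.55,0,-1],
    [0,0,-0.8,0,-1],
    [0,0,-1,0,-1],
  ],
)

```text
clock: 49.2
eef_pos: [0.5396, -0.3946, 0.1727]
tool_rot: [0.707, 0.707, -0.0, -0.001]
ft_force: [0.3, -0.3, -1.7]
grip_width: 0.0483
```

Emit:
carry_out(
  moves=[
    [0,0,-0.25,0,-1],
    [0.1,0.03,-0.45,0,-1],
    [0.3,0.09,-0.45,0,-1],
    [0.55,0.16,-0.45,0,-1],
    [0.78,0.23,-0.45,0,-1],
    [1,0.3,-0.45,0,-1],
  ],
)

```text
clock: 49.8
eef_pos: [0.5694, -0.2935, 0.2162]
tool_rot: [0.707, 0.707, -0.0, -0.001]
ft_force: [0.6, 0.2, -3.0]
grip_width: 0.0482
```

Emit:
carry_out(
  moves=[
    [0.25,0.07,0,0,-1],
    [0.5,0.15,0,0,-1],
    [0.75,0.22,0,0,-1],
    [1,0.3,0,0,-1],
  ],
)

```text
clock: 50.2
eef_pos: [0.5993, -0.1936, 0.2162]
tool_rot: [0.707, 0.707, -0.001, -0.001]
ft_force: [0.3, -0.7, -1.7]
grip_width: 0.0483
```

Emit:
carry_out(
  moves=[
    [0.25,0.07,0,0,-1],
    [0.5,0.15,0,0,-1],
    [0.75,0.22,0,0,-1],
    [1,0.3,0,0,-1],
  ],
)

```text
clock: 50.6
eef_pos: [0.6292, -0.0937, 0.2161]
tool_rot: [0.707, 0.707, -0.001, -0.001]
ft_force: [0.8, 0.4, -2.5]
grip_width: 0.0482
```

Emit:
carry_out(
  moves=[
    [0.2,0.05,0,0,-1],
    [0.35,0.1,0,0,-1],
    [0.44,0.12,0,0,-1],
    [0.465,0.13,0,0,-1],
    [0.465,0.13,0,0,-1],
    [0.465,0.13,0,0,-1],
  ],
)

```text
clock: 51.2
eef_pos: [0.6428, -0.0494, 0.2169]
tool_rot: [0.708, 0.707, -0.0, 0.0]
ft_force: [-0.0, 0.1, -2.1]
grip_width: 0.0482
```

Emit:
carry_out(
  moves=[
    [0,0,0.2,0,-1],
    [0,0,0.45,0,-1],
    [0,0,0.7,0,-1],
    [0,0,0.9,0,-1],
    [0,0,0.9,0,-1],
  ],
)

```text
clock: 51.7
eef_pos: [0.6402, -0.0494, 0.1233]
tool_rot: [0.708, 0.707, -0.003, -0.003]
ft_force: [-0.1, 0.3, -2.0]
grip_width: 0.0485
```

```bash
python3 - <<'E'
from h import *
o=bot.get_obs();print(o['clock'],o['eef_pos'])
a=imaging.camera("scene");cv2.imwrite("pics/s18.png",a[:,:,::-1])
crop("pics/s18.png",220,120,200,150,4,"pics/s18c.png")
E
```

```text
51.7 [ 0.64023789 -0.04941968  0.12333658]
```

View pics/s18c.png

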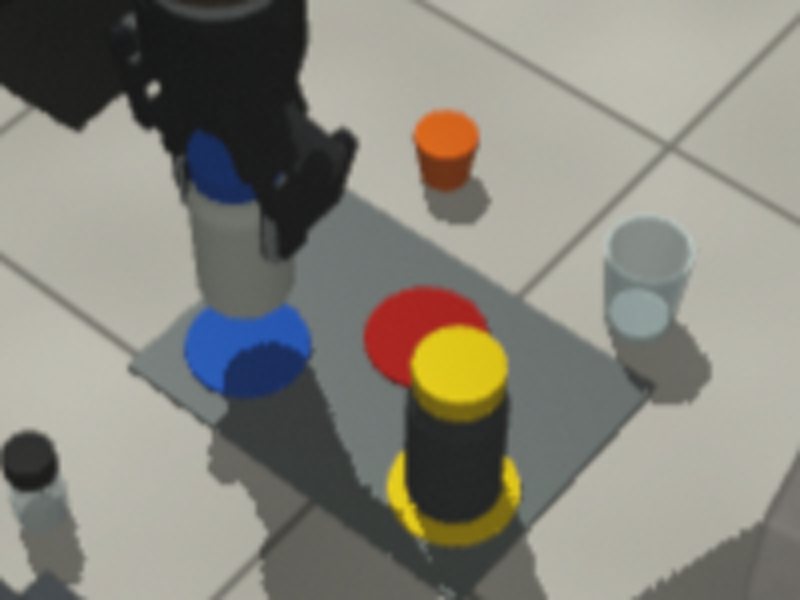

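Yellow is centred on its coaster and blue hangs right above its own. Lower blue.

Emit:
carry_out(
  moves=[
    [0,0,0.18,0,-1],
    [0,0,0.32,0,-1],
    [0,0,0.42,0,-1],
    [0,0,0.46,0,-1],
    [0,0,0.48,0,-1],
    [0,0,0.49,0,-1],
    [0,0,0.495,0,-1],
    [0,0,0.495,0,-1],
    [0,0,0.5,0,-1],
    [0,0,0.5,0,-1],
  ],
)

```text
clock: 52.75
eef_pos: [0.6432, -0.0485, 0.0773]
tool_rot: [0.707, 0.707, 0.0, 0.0]
ft_force: [0.1, 0.5, -2.7]
grip_width: 0.048
```

Emit:
carry_out(
  moves=[
    [0,0,0.005,0,-1],
    [0,0,0.01,0,-1],
    [0,0,0.01,0,-1],
  ],
)

```text
clock: 53.05
eef_pos: [0.6433, -0.0485, 0.0772]
tool_rot: [0.707, 0.707, 0.0, 0.0]
ft_force: [-2.5, -0.1, 4.3]
grip_width: 0.0484
```

Emit:
carry_out(
  moves=[
    [0,0,0,0,1],
    [0,0,0,0,1],
    [0,0,0,0,1],
    [0,0,0,0,1],
    [0,0,0,0,1],
    [0,0,0,0,1],
    [0,0,0,0,1],
    [0,0,0,0,1],
  ],
)

```text
clock: 53.85
eef_pos: [0.643, -0.0485, 0.076]
tool_rot: [0.707, 0.707, 0.0, 0.0]
ft_force: [-0.6, 0.4, -0.0]
grip_width: 0.0853
```

Emit:
carry_out(
  moves=[
    [0,0,-0.2,0,1],
    [0,0,-0.4,0,1],
    [0,0,-0.7,0,1],
    [0,0,-1,0,1],
    [0,0,-1,0,1],
  ],
)

```text
clock: 54.35
eef_pos: [0.6459, -0.0487, 0.1817]
tool_rot: [0.707, 0.707, 0.003, 0.004]
ft_force: [0.0, -1.6, 0.5]
grip_width: 0.0856
```

Emit:
carry_out(
  moves=[
    [-0.1,-0.05,-0.5,0,1],
    [-0.4,-0.25,-0.5,0,1],
    [-0.7,-0.45,-0.5,0,1],
    [-1,-0.7,-0.5,0,1],
  ],
)

```text
clock: 54.75
eef_pos: [0.5727, -0.1492, 0.2258]
tool_rot: [0.707, 0.707, 0.0, 0.0]
ft_force: [0.3, -0.5, -0.1]
grip_width: 0.086
```

Emit:
carry_out(
  moves=[
    [-0.35,-0.25,0,0,1],
    [-0.7,-0.5,0,0,1],
    [-1,-0.7,0,0,1],
  ],
)

```text
clock: 55.05
eef_pos: [0.5012, -0.2499, 0.2256]
tool_rot: [0.707, 0.707, -0.0, -0.0]
ft_force: [0.9, -0.4, -0.1]
grip_width: 0.0855
```

Emit:
carry_out(
  moves=[
    [-0.35,-0.25,0,0,1],
    [-0.7,-0.5,0,0,1],
    [-0.855,-0.63,0,0,1],
    [-0.855,-0.63,0,0,1],
    [-0.855,-0.63,0,0,1],
  ],
)

```text
clock: 55.55
eef_pos: [0.4397, -0.334, 0.2256]
tool_rot: [0.708, 0.707, 0.0, -0.0]
ft_force: [0.5, 1.1, -0.4]
grip_width: 0.0854
```

```bash
python3 - <<'E'
from h import *
o=bot.get_obs();print(o['clock'],o['eef_pos'])
m=imaging.camera_model("wrist")
cv2.imwrite("pics/w19.png",imaging.camera("wrist")[:,:,::-1])
print(proj(m,[[.440,-.334,.108]],True))
E
```

```text
55.55 [ 0.43972917 -0.33402638  0.22562587]
[[322.83506163 202.40955609]]
```

View pics/w19.png

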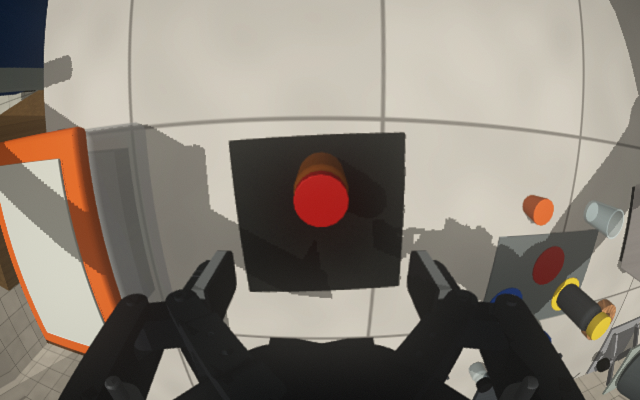

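The red cap is at (321,200), on target. Pick red.

Emit:
carry_out(
  moves=[
    [0,0,0.25,0,1],
    [0,0,0.5,0,1],
    [0,0,0.75,0,1],
    [0,0,0.95,0,1],
  ],
)

```text
clock: 56.0
eef_pos: [0.4406, -0.3322, 0.1294]
tool_rot: [0.706, 0.708, 0.0, -0.001]
ft_force: [0.1, 0.3, -0.7]
grip_width: 0.0858
```

Emit:
carry_out(
  moves=[
    [0,0,0.2,0,1],
    [0,0,0.4,0,1],
    [0,0,0.53,0,1],
    [0,0,0.59,0,1],
    [0,0,0.59,0,1],
    [0,0,0.59,0,1],
  ],
)

```text
clock: 56.6
eef_pos: [0.4407, -0.3341, 0.0727]
tool_rot: [0.707, 0.707, 0.0, 0.001]
ft_force: [0.4, -0.6, 0.7]
grip_width: 0.0856
```

Emit:
carry_out(
  moves=[
    [0,0,0,0,-1],
    [0,0,0,0,-1],
    [0,0,0,0,-1],
    [0,0,0,0,-1],
    [0,0,0,0,-1],
    [0,0,0,0,-1],
    [0,0,0,0,-1],
    [0,0,0,0,-1],
  ],
)

```text
clock: 57.4
eef_pos: [0.4408, -0.3347, 0.0733]
tool_rot: [0.707, 0.707, 0.0, 0.001]
ft_force: [-0.5, -0.0, 5.9]
grip_width: 0.0483
```

Emit:
carry_out(
  moves=[
    [0,0,-0.1,0,-1],
    [0,0,-0.3,0,-1],
    [0,0,-0.55,0,-1],
    [0,0,-0.8,0,-1],
    [0,0,-1,0,-1],
  ],
)

```text
clock: 57.9
eef_pos: [0.4397, -0.3339, 0.1733]
tool_rot: [0.707, 0.707, -0.0, -0.0]
ft_force: [-0.1, -0.9, -1.6]
grip_width: 0.0487
```

Emit:
carry_out(
  moves=[
    [0,0,-0.25,0,-1],
    [0.1,0.04,-0.45,0,-1],
    [0.3,0.12,-0.45,0,-1],
    [0.55,0.22,-0.45,0,-1],
    [0.78,0.31,-0.45,0,-1],
    [1,0.4,-0.45,0,-1],
  ],
)

```text
clock: 58.5
eef_pos: [0.4796, -0.2328, 0.2169]
tool_rot: [0.707, 0.707, -0.0, -0.001]
ft_force: [0.3, 0.5, -1.4]
grip_width: 0.0481
```

Emit:
carry_out(
  moves=[
    [0.25,0.1,0,0,-1],
    [0.5,0.2,0,0,-1],
    [0.75,0.3,0,0,-1],
    [1,0.4,0,0,-1],
  ],
)

```text
clock: 58.9
eef_pos: [0.5196, -0.1329, 0.2168]
tool_rot: [0.707, 0.707, -0.0, -0.001]
ft_force: [1.2, 0.2, -1.7]
grip_width: 0.0484
```

Emit:
carry_out(
  moves=[
    [0.25,0.1,0,0,-1],
    [0.5,0.2,0,0,-1],
    [0.75,0.3,0,0,-1],
    [1,0.4,0,0,-1],
  ],
)

```text
clock: 59.3
eef_pos: [0.5596, -0.0329, 0.2168]
tool_rot: [0.707, 0.707, -0.001, -0.001]
ft_force: [0.2, 0.1, -1.4]
grip_width: 0.0486
```

Emit:
carry_out(
  moves=[
    [0.23,0.08,0,0,-1],
    [0.42,0.14,0,0,-1],
    [0.53,0.17,0,0,-1],
    [0.56,0.18,0,0,-1],
    [0.56,0.18,0,0,-1],
    [0.56,0.18,0,0,-1],
  ],
)

```text
clock: 59.9
eef_pos: [0.5776, 0.0211, 0.217]
tool_rot: [0.707, 0.707, -0.0, -0.0]
ft_force: [0.3, -0.5, -2.1]
grip_width: 0.0484
```

Emit:
carry_out(
  moves=[
    [0,0,0.2,0,-1],
    [0,0,0.45,0,-1],
    [0,0,0.7,0,-1],
    [0,0,0.9,0,-1],
    [0,0,0.9,0,-1],
  ],
)

```text
clock: 60.4
eef_pos: [0.5752, 0.0208, 0.1238]
tool_rot: [0.708, 0.707, -0.003, -0.002]
ft_force: [-1.4, -0.3, -2.7]
grip_width: 0.0484
```

```bash
python3 - <<'E'
from h import *
o=bot.get_obs();print(o['clock'],o['eef_pos'])
a=imaging.camera("scene");cv2.imwrite("pics/s20.png",a[:,:,::-1])
crop("pics/s20.png",240,120,200,150,4,"pics/s20c.png")
E
```

```text
60.4 [0.57523128 0.02078813 0.12384876]
```

View pics/s20c.png

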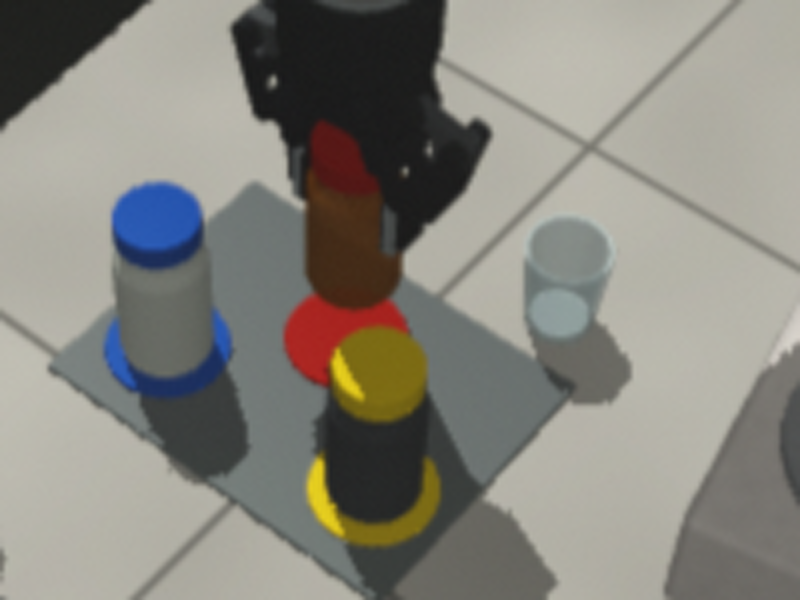

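Red is right above its coaster, and blue and yellow are upright. Lower and release red.

Emit:
carry_out(
  moves=[
    [0,0,0.18,0,-1],
    [0,0,0.32,0,-1],
    [0,0,0.42,0,-1],
    [0,0,0.46,0,-1],
    [0,0,0.48,0,-1],
    [0,0,0.49,0,-1],
    [0,0,0.495,0,-1],
    [0,0,0.495,0,-1],
    [0,0,0.5,0,-1],
    [0,0,0.5,0,-1],
  ],
)

```text
clock: 61.45
eef_pos: [0.5782, 0.022, 0.0773]
tool_rot: [0.707, 0.707, 0.0, 0.0]
ft_force: [0.1, -0.1, -0.8]
grip_width: 0.0482
```

Emit:
carry_out(
  moves=[
    [0,0,0.005,0,-1],
    [0,0,0.01,0,-1],
    [0,0,0.01,0,-1],
  ],
)

```text
clock: 61.75
eef_pos: [0.5783, 0.0221, 0.0773]
tool_rot: [0.707, 0.707, 0.001, 0.0]
ft_force: [-1.9, 0.8, 7.0]
grip_width: 0.0484
```

Emit:
carry_out(
  moves=[
    [0,0,0,0,1],
    [0,0,0,0,1],
    [0,0,0,0,1],
    [0,0,0,0,1],
    [0,0,0,0,1],
    [0,0,0,0,1],
    [0,0,0,0,1],
    [0,0,0,0,1],
  ],
)

```text
clock: 62.55
eef_pos: [0.578, 0.022, 0.076]
tool_rot: [0.707, 0.707, -0.0, 0.0]
ft_force: [0.6, -0.4, 0.7]
grip_width: 0.0853
```

Emit:
carry_out(
  moves=[
    [0,0,-0.2,0,1],
    [0,0,-0.4,0,1],
    [0,0,-0.7,0,1],
    [0,0,-1,0,1],
    [0,0,-1,0,1],
  ],
)

```text
clock: 63.05
eef_pos: [0.5809, 0.0221, 0.181]
tool_rot: [0.707, 0.707, 0.003, 0.003]
ft_force: [1.3, 0.2, 0.3]
grip_width: 0.0856
```

Emit:
carry_out(
  moves=[
    [-0.1,-0.2,-0.5,0,1],
    [-0.3,-0.5,-0.5,0,1],
    [-0.6,-0.8,-0.5,0,1],
    [-0.8,-1,-0.5,0,1],
    [-0.8,-1,-0.5,0,1],
    [-0.8,-1,-0.5,0,1],
  ],
)

```text
clock: 63.65
eef_pos: [0.4778, -0.0583, 0.2258]
tool_rot: [0.708, 0.707, 0.0, -0.0]
ft_force: [0.2, -0.8, -0.1]
grip_width: 0.0857
```

```bash
python3 - <<'E'
from h import *
o=bot.get_obs();print(o['clock'],o['eef_pos'],o['ft_force'])
a=imaging.camera("scene");cv2.imwrite("pics/s21.png",a[:,:,::-1])
crop("pics/s21.png",240,140,160,120,5,"pics/s21c.png")
crop("pics/s21.png",350,100,200,150,4,"pics/s21d.png")
cv2.imwrite("pics/w21.png",imaging.camera("wrist")[:,:,::-1])
E
```

```text
63.65 [ 0.47779901 -0.05827852  0.22582438] [ 0.21323586 -0.79409112 -0.08911662]
```

View pics/s21c.png

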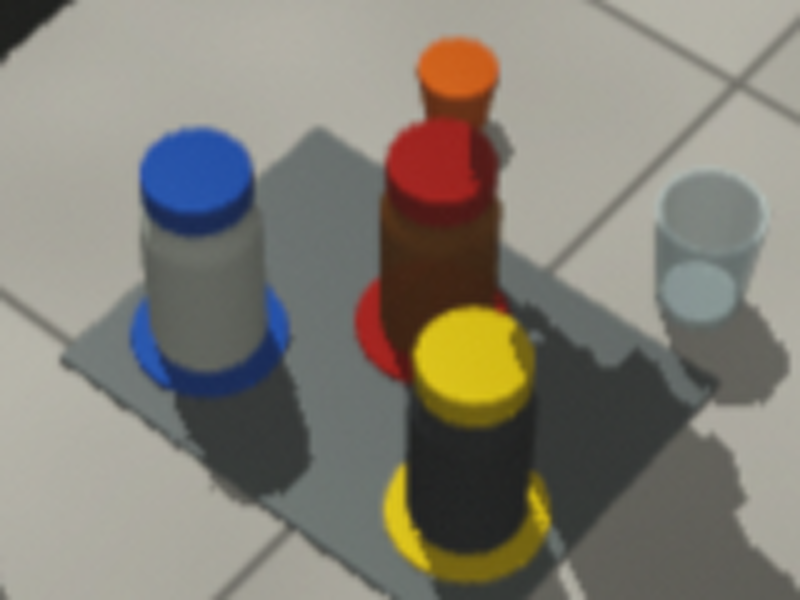

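View pics/s21d.png

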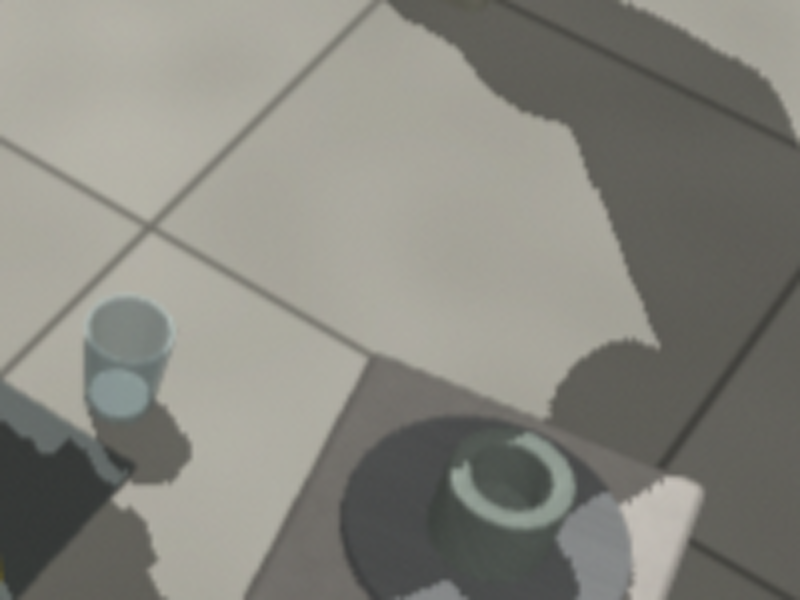

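View pics/w21.png

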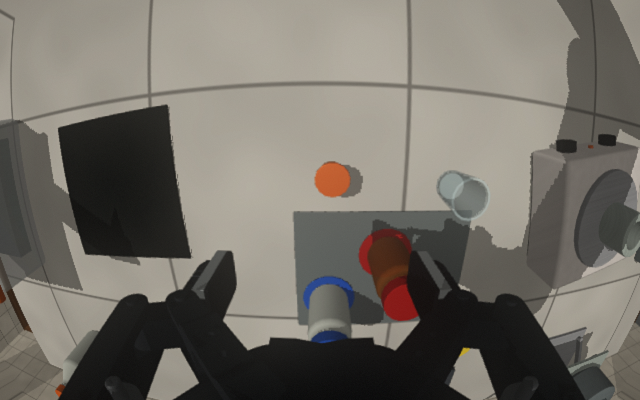

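The jars stand where they began, within a pixel (cap boxes in c1 coordinates: red x386–497, blue x140–253, yellow x414–534). The beaker box x655–767 is unchanged, the block is on the plate, and the gripper is clear. Hand in.

```bash
python3 - <<'E'
from h import *
m=imaging.camera_model("scene")
for n,b in [("red",(386,498,119,206)),("blue",(140,253,128,215)),("yel",(414,534,307,405))]: print(n,fit(m,b,240,140,5,.0225,.112))
print("block",fit(m,(448,576,430,530),350,100,4,.028,.14))
order.job_done()
E
```

```text
red (array([0.5771, 0.0228]), array([-0.23,  0.23, -0.02,  0.01]))
blue (array([ 0.6425, -0.0481]), array([-0.2 ,  0.2 , -0.08,  0.07]))
yel (array([0.6426, 0.091 ]), array([-0.14,  0.14, -0.04,  0.03]))
block (array([0.5117, 0.309 ]), array([-0.1 ,  0.1 , -0.53,  0.49]))
the job is handed in; nothing more can be done
```

The job is handed in at about 64 s on the robot's clock (limit 141 s). I moved the blue, yellow and red jars onto the mat, put the block on the hotplate, then put yellow, blue and red back on their own coasters. No verdict is reported, so the result rests on my own checks below.

**Last checks from the scene camera:**
- **Jars:** all three stand upright, about 1 mm from the measured centres of their coasters.
- **Block:** it stands upright, about 1 mm from the plate's centre. The wrist force reached about 5 N as it touched down.
- **Beaker:** it shows no movement; its outline in the picture is the same as at the start.
- **Gripper:** it is open and clear of everything.

No check failed. The positions from the scene and wrist cameras agreed to about 2 mm, which is the calibration's own accuracy.

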